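# Put the walnuts away and press the canister lids home

## Task

Empty all the walnuts from the handleless tumbler into the open canister, then put the canister's wooden lid on it and press it down fully home. Stand the tumbler upright on the wooden board again, and check the two small canisters: press down the lid that still stands proud until it is fully home. Do not push the other things on the counter about.

Things in the scene. Friction and masses are not known exactly. Their poses are not given: they have to be found in the camera images.
- canister: The open, wide, white ceramic canister: round, 128 mm across, rim 95 mm high, inside 114 mm across, floor 6 mm thick, fixed to the counter. Origin: centre of its underside, z up. On its rim stands a black rubber seal ring (see seal), whose top is 104 mm above the counter at the start.
- canister_mouth (a point): Centre of the canister's mouth, level with its ceramic rim (95 mm above the counter).
- seal (a joint): How far the black seal ring of the open canister is pushed down, m: 0 stands 9 mm proud of the rim, 0.009 is flush with it. It slides straight down, needs about 9 N and stays where it is left, so the lid's weight does not sink it. The lid's flange rests on the seal; pressing the lid with 12 to 20 N sinks it until the flange meets the rim.
- lid: Loose wooden lid of the open canister, 200 g, lying on the counter, knob up. Origin: centre of its underside, z up. From below: a plug 100 mm across, 12 mm high, that goes into the mouth (7 mm play all round); a flange 134 mm across, 10 mm thick; a round knob 28 mm across, 30 mm high. Its origin is 83 mm above the counter when home, 92 mm when it only rests on the unsunk seal.
- lid_top (a point): Centre of the top of the lid's knob, 52 mm above the lid's origin.
- cup: White ceramic tumbler without handle, about 130 g, standing on the wooden board with three walnuts in it. 85 mm high, 50 mm across at the foot and 70 mm at the rim (64 mm across at 60 mm height), wall 4 mm, floor 5 mm thick. Origin: centre of its underside, z up. Grip it with 40 to 60 N, or it swings back in the grip. The walnuts roll out when it is tipped well past level (about 100 degrees).
- cup_rim (a point): Centre of the tumbler's mouth, 85 mm above its origin.
- nut0: One of the three walnuts that start in the tumbler: a brown ball 28 mm across, 12 g. Origin: its centre.
- nut1: One of the three walnuts that start in the tumbler: a brown ball 28 mm across, 12 g. Origin: its centre.
- nut2: One of the three walnuts that start in the tumbler: a brown ball 28 mm across, 12 g. Origin: its centre.
- board: Wooden board, 150 mm (its x) by 220 mm (its y), 14 mm thick, fixed to the counter. Origin: centre of its underside.
- tin_a: Small round white canister, 90 mm across, 110 mm high, fixed to the counter, with a push-in wooden lid. Origin: centre of its underside. Its lid stands 6 to 10 mm proud at the start.
- tin_b: Twin of tin_a; its lid is already home at the start. Which of the two stands left or right varies.
- cap_a (a joint): How far the lid of tin_a has been pushed down, in m: 0 stands 10 mm proud (a gap of 10 mm over the rim, black bung showing), 0.010 is fully home (no gap). It slides straight down, takes about 8 N to move and stays where it is left.
- cap_b (a joint): The same for the lid of tin_b.
- cap_a_top (a point): Centre of the top of the lid of tin_a: a disc 92 mm across and 12 mm thick with a knob 26 mm across and 14 mm high; this point is the knob's top, 146 mm above the counter when the lid stands 10 mm proud, 136 mm when home.
- cap_b_top (a point): The same for tin_b.
- mill: Bystander: dark wooden pepper mill, 52 mm across, 140 mm high, upright. Origin: centre of its underside.
- salt: Bystander: glass jar with steel cap, 54 mm across, 85 mm high. Origin: centre of its underside.
- oil: Bystander: green oil bottle, 60 mm across, 200 mm high. Origin: centre of its underside.
- cactus: Bystander: cactus in a terracotta pot, 76 mm across, 135 mm high. Origin: centre of its underside.
- bowl: Bystander: white bowl, 130 mm across, 50 mm high. Beyond it a fixed dish rack (200 mm high) stands 0.51 m or more to the robot's right. Origin: centre of its underside.
- mug: Bystander: white mug, 80 mm across, 90 mm high, its handle sticking out about 30 mm along its +y. Beyond it a fixed toaster (190 mm high) stands 0.54 m or more to the robot's left. Origin: centre of its underside.
- spoon: Bystander: wooden spoon, 180 mm long, lying flat on the counter.
Not all that is in view belongs to the job. What is shaped like the lid but red is not meant.

How it is judged:
By the outcome, as a careful person would: the job done as asked, in the order asked, and still so for the second after the job is handed in, with the robot touching nothing.
It also fails if it takes over 72 s, if anything falls off the work surface, if the arm or the gripper's body presses on something with over 40 N, if the wrist force passes 120 N, or if a joint passes its speed limit or range.

## Robot

A 6-joint arm with a two-finger parallel gripper is mounted at the origin on the work surface. World frame = base frame: x ahead of the robot, y to its left, z up, the work surface at z = 0. Lengths are in m, angles in rad, forces in N, time in s.
With the tool pointing down it reaches from about 0.375 to 0.9 m from the base axis. Payload 3.1 kg.
Tool frame: the origin (TCP) lies midway between the tips of the shut fingers; the grasp point (between the pads) lies 19 mm behind it; x points along the fingers, y is the direction in which the jaws open and shut, and the axes are right-handed (so a half turn about x gives the same grasp; the last joint's range is limited). The gripper opens to 85 mm and grips with 20 to 120 N. Pads are 22 mm wide; open, the fingers measure 114 mm over their backs; the gripper's body (76 mm by 85 mm) begins 54 mm behind the grasp point. The pads swing forward as they close: fully open they stand 13 mm farther back than shut.
Start: joints at [1.151, 0.527, 1.433, -0, 1.181, -0.178], TCP at [0.149, 0.607, 0.193] pointing down, gripper open.
Joint ranges: [-3.08, 3.08], [-0.75, 2.2], [0.22, 2.44], [-1.43, 4.57], [0, 2.65], [-2.85, 2.85]. Speed limits (rad/s): [2.79, 2.79, 3.14, 3.14, 3.14, 3.14].

## Interface

Orientations are given as a unit quaternion [x, y, z, w].
In Python, from station import manip gives the robot as it stands.
- The arm moves only by the tool carry_out, never from a script. Its argument "commands" is a list that holds one entry, the list of rows, each a list of 7 numbers: the shift along the tool's x, y, z in units of 25 mm (1.0 is 25 mm), then the turn, a rotation vector about the tool's x, y, z in units of 5 degrees (1.0 is 5 degrees), then the finger opening in mm, from 0 to 85.4. A call has exactly 5 rows; each row is the pose to reach, as a shift and turn from the pose commanded when the call began, along the tool's axes at that moment; what a row does not reach only later rows make up. A row lasts 1/10 s, in which the tool goes at most 50 mm and 8.59 degrees, less where a joint would pass 70% of its speed; a pose out of reach is approached as far as the arm can. A call with a gripper value outside its range is refused whole. The fingers move at their own pace and stop on an object; "force" is the grip in N (left out, the last holds). Time passes only in rows, so rows that repeat a pose let the fingers close, or fill a call up. It gives the time, the measured TCP pose, the force and the opening at its end, in the units of the state.
- manip.sense(): the state, without advancing time (a new reading comes with each control period).
- manip.snapshot(name): name is "scene" or "top" or "wrist"; returns a dict with "image" (480x640x3 uint8, red, green, blue), "fx", "fy", "cx", "cy" (pixels), "rvec" (rotation vector, rad) and "tvec" (3), from world to camera coordinates, as OpenCV has them. Camera axes: x right, y down, z forward; pixel columns grow to the right and rows downward; lengths in m; the calibration is good to about 2 mm. A picture is of the moment at which its call begins. There is no depth.
- manip.sign_off(): hands the job in, once; it reports no verdict.
The state is a dict: "t": time; "q": joint angles; "qd": joint speeds; "tau": joint torques, N m; "tcp_pos": TCP position; "tool_rot": TCP orientation; "force": force on the tool from outside, world axes, zero at the start; "ft_torque": the same for the moment, N m; "finger_gap": opening from 0.0 (shut) to 1.0 (fully open).
Only numpy, scipy, OpenCV 4.12 (cv2) and the standard library are available. Lean on these libraries where they do the work, as an engineer would, in place of code of your own. Each camera call takes 0.05 s, during which the arm holds its last target.

## Working session

There is one attempt and no reset: what is moved stays moved. The work goes in short steps, Python scripts to look and compute and a tool call to move; the robot and the scene stay as the last step left them, time stands still between calls to the robot, and variables do not carry over. Pictures are saved under pics/ and viewed, and the job is handed in when it is done.

Besides the shell and the picture viewer there is one more tool, called after ">>>" as name([rows], argument=value, ...), one row to a line, values as JSON. carry_out: Moves the arm, as the interface text tells. Its arguments: {"type":"object","properties":{"commands":{"type":"array"},"force":{"type":"number"}},"required":["commands"]}

```bash
ls; mkdir -p pics; python3 - <<'E'
from station import manip
import cv2
s=manip.sense(); print({k:(v if not hasattr(v,'round') else v) for k,v in s.items()})
for n in ("scene","top","wrist"):
    d=manip.snapshot(n); cv2.imwrite(f"pics/{n}0.png",d["image"][:,:,::-1]); print(n,d["fx"],d["fy"],d["cx"],d["cy"],d["rvec"],d["tvec"])
E
```

```text
pics
{'t': 0.0, 'q': array([ 1.15151897e+00,  5.28461531e-01,  1.43391359e+00,  2.22828507e-06,
        1.18141442e+00, -1.78479811e-01]), 'qd': array([ 0.00137268, -0.00115576, -0.00080072,  0.00108083, -0.00122812,
        0.00020132]), 'tau': array([-1.70390187e-03, -4.42355955e+01, -1.78022522e+01, -4.00505342e-04,
        8.49107048e-03,  2.48332746e-06]), 'tcp_pos': array([0.14867242, 0.6062277 , 0.19243298]), 'tool_rot': array([ 0.08418743,  0.70221685, -0.08567157,  0.70175805]), 'force': array([-0.81241975, -0.24937201, -0.61985694]), 'ft_torque': array([ 0.02191079,  0.0114801 , -0.0133542 ]), 'finger_gap': 1.001575450335455}
scene 451.30188904604626 451.30188904604626 318.1693232930301 237.23356421238404 [ 0.6719562   2.79068769 -0.84284704] [ 0.45480887 -0.13110354  1.16716629]
top 573.7693797253934 573.7693797253934 321.3766589364639 246.25961686588013 [ 2.11728214 -2.13919791  0.17740883] [-0.01430191  0.50223578  1.29652299]
wrist 335.8080641741061 335.8080641741061 317.3750701607824 237.23675812022313 [-2.27096303 -1.78234954 -0.27274701] [-0.62385719 -0.03951149  0.37874609]
```

View pics/scene0.png

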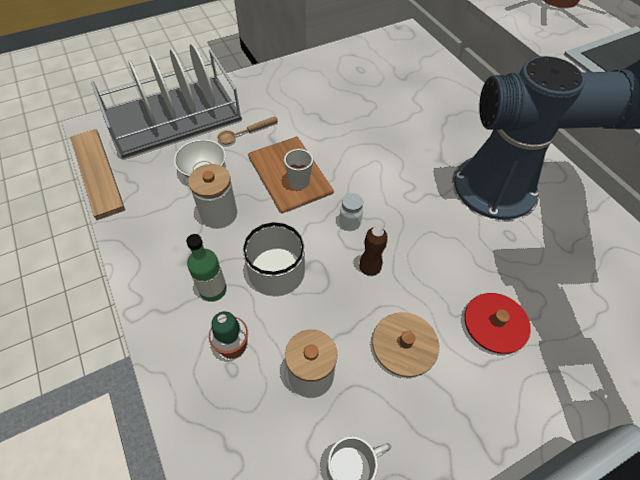

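View pics/top0.png

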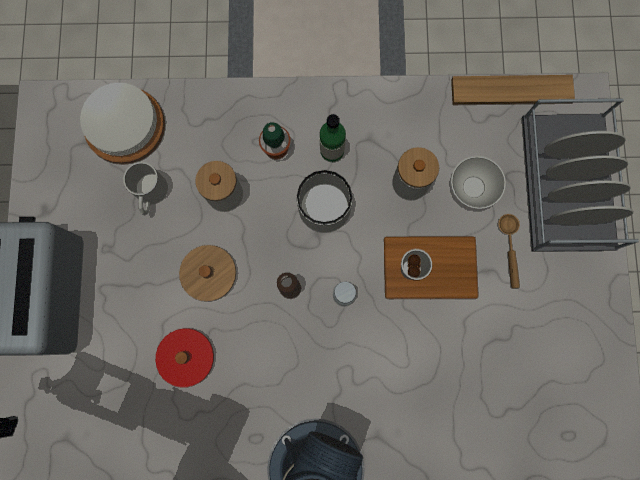

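View pics/wrist0.png

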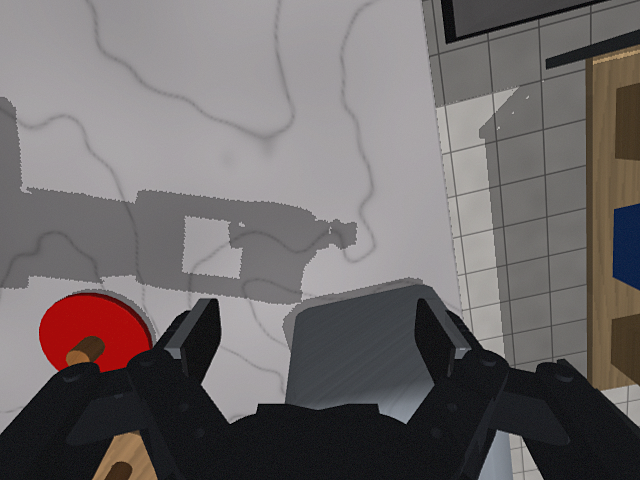

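```bash
cat > h.py <<'E'
from station import manip
import numpy as np, cv2
from scipy.spatial.transform import Rotation as R
def snap(n,save=None):
    d=manip.snapshot(n)
    if save: cv2.imwrite(f"pics/{save}.png",d["image"][:,:,::-1])
    return d
def plane(d,u,v,z):
    Rm=R.from_rotvec(d["rvec"]).as_matrix(); t=np.array(d["tvec"])
    c=-Rm.T@t; r=Rm.T@np.array([(u-d["cx"])/d["fx"],(v-d["cy"])/d["fy"],1.])
    return c+r*(z-c[2])/r[2]
def proj(d,p):
    K=np.array([[d["fx"],0,d["cx"]],[0,d["fy"],d["cy"]],[0,0,1]])
    return cv2.projectPoints(np.array(p,float).reshape(-1,3),np.array(d["rvec"]),np.array(d["tvec"]),K,None)[0].reshape(-1,2)
def crop(d,u0,v0,w,h,k,name):
    im=d["image"][v0:v0+h,u0:u0+w,::-1]; cv2.imwrite(f"pics/{name}.png",cv2.resize(im,None,fx=k,fy=k,interpolation=cv2.INTER_CUBIC))
def circ(d,c,r,z,n=24):
    a=np.linspace(0,2*np.pi,n,endpoint=False)
    return proj(d,np.c_[c[0]+r*np.cos(a),c[1]+r*np.sin(a),0*a+z])
E
python3 - <<'E'
from h import *
t=snap("top"); s=snap("scene")
crop(t,150,140,200,150,4,"c_top_l"); crop(t,300,140,200,150,4,"c_top_r")
crop(s,240,260,200,150,4,"c_sc_l"); crop(s,170,130,180,135,4,"c_sc_r")
E
```

```text
(no output)
```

View pics/c_top_l.png

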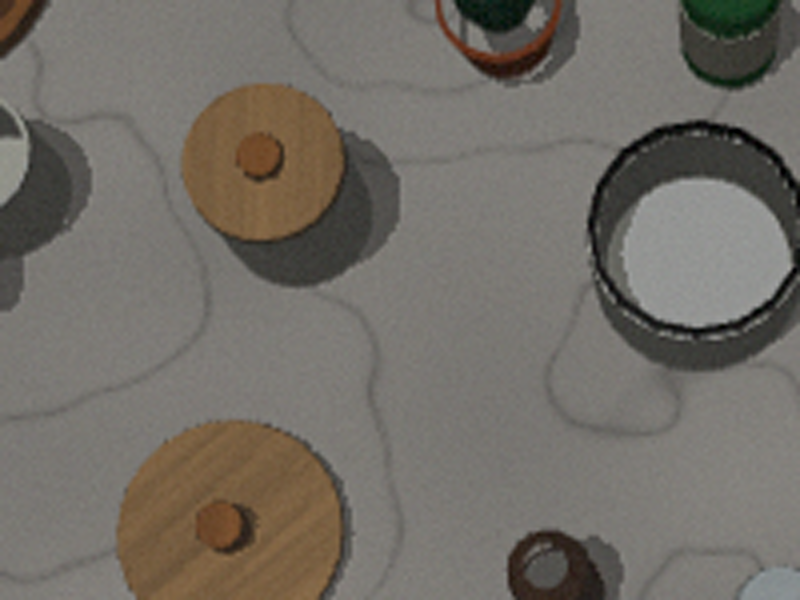

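View pics/c_top_r.png

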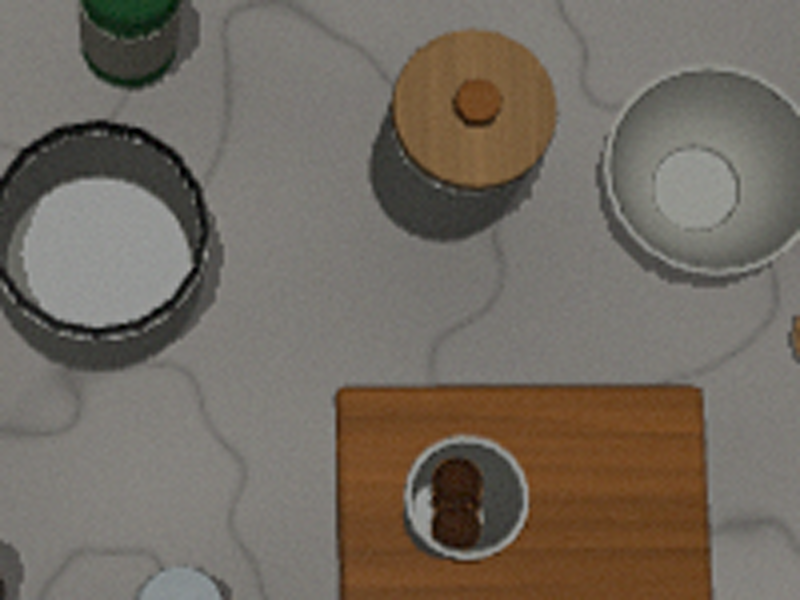

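View pics/c_sc_l.png

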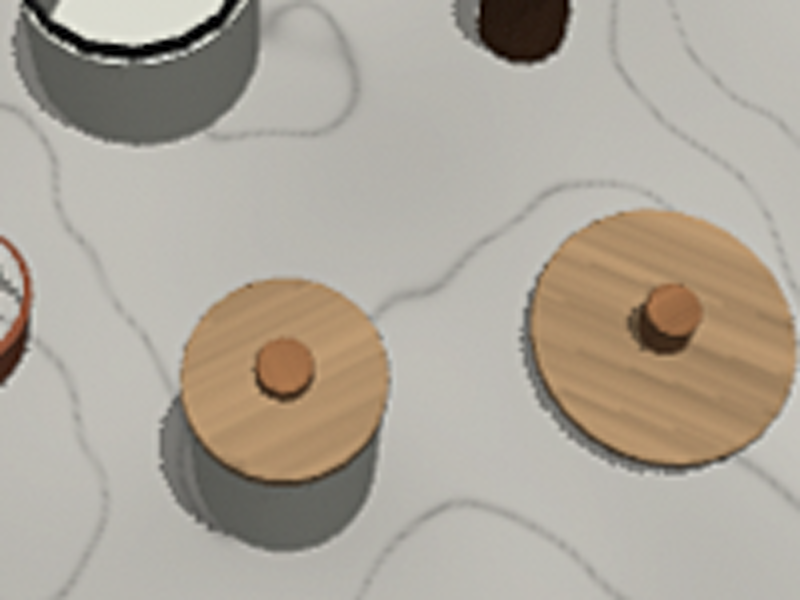

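View pics/c_sc_r.png

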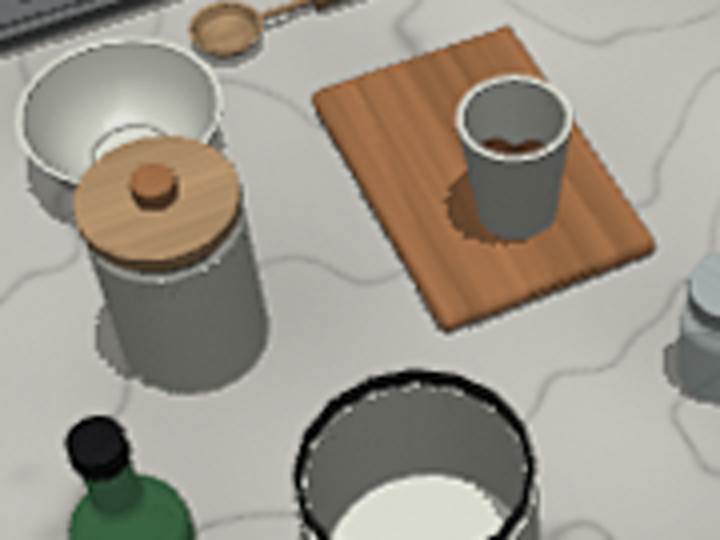

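```bash
cat > meas.py <<'E'
from h import *
t=snap("top"); s=snap("scene")
def blobs(d,lo,hi,amin):
    hsv=cv2.cvtColor(d["image"],cv2.COLOR_RGB2HSV); m=cv2.inRange(hsv,lo,hi)
    cs,_=cv2.findContours(m,cv2.RETR_EXTERNAL,cv2.CHAIN_APPROX_NONE)
    for c in cs:
        if cv2.contourArea(c)>amin:
            e=cv2.fitEllipse(c); print("  ",np.round(e[0],1),np.round(e[1],1),cv2.contourArea(c))
hsv=cv2.cvtColor(t["image"],cv2.COLOR_RGB2HSV); 
for p in [(200,255),(205,271),(215,190),(215,180),(430,290),(343,293)]: print(p,hsv[p[1],p[0]])
hs=cv2.cvtColor(s["image"],cv2.COLOR_RGB2HSV)
for p in [(390,345),(407,340),(311,345),(311,352),(209,180)]: print(p,hs[p[1],p[0]])
print("top wood");blobs(t,(5,60,50),(25,255,255),200)
print("scene wood");blobs(s,(5,60,50),(25,255,255),200)
print("top knob");blobs(t,(5,150,90),(13,255,255),40)
print("scene knob");blobs(s,(5,120,90),(12,255,255),40)
E
python3 meas.py
```

```text
(200, 255) [ 15 113 120]
(205, 271) [ 13 148 112]
(215, 190) [ 16 127 131]
(215, 180) [ 14 166 115]
(430, 290) [ 13 160 105]
(343, 293) [ 90  13 142]
(390, 345) [ 16 101 170]
(407, 340) [ 13 141 146]
(311, 345) [ 13 142 154]
(311, 352) [ 13 138 165]
(209, 180) [ 14 146  70]
top wood
   [207.1 272.7] [54.7 56.5] 2425.5
   [430.5 267.2] [ 71.  110.3] 5657.0
   [511. 247.] [22.8 69.7] 599.5
   [215.4 180.2] [38.8 40.2] 1220.5
   [418.1 166.9] [38.9 40.4] 1230.0
   [121.3 122.3] [75.1 78.4] 719.5
   [509.9  88. ] [ 27.8 159.4] 2974.5
scene wood
   [310.6 355.1] [51.  51.5] 2061.0
   [227.9 334.4] [37.1 42.6] 262.0
   [405.2 344.1] [61.  67.8] 3250.5
   [500.2 317.7] [14.6 18.4] 207.5
   [208.9 180.4] [32.9 41.4] 1066.0
   [288.7 174. ] [59.9 78.9] 2679.0
   [ 97.  175.8] [ 32.1 110.8] 2451.5
   [243.9 130.2] [13.2 60.9] 353.5
   [29.5 14.3] [ 28.7 200.1] 2664.0
top knob
   [180.4 358.5] [ 8.9 10.9] 42.5
   [397.9 285.5] [21.5 29.6] 259.0
scene knob
   [227.6 333.7] [35.8 38.5] 77.5
```

```bash
cat > tri.py <<'E'
from h import *
t=snap("top"); s=snap("scene")
def tri(a,b):
    P=[]; 
    for d in (t,s):
        K=np.array([[d["fx"],0,d["cx"]],[0,d["fy"],d["cy"]],[0,0,1]])
        P.append(K@np.c_[R.from_rotvec(d["rvec"]).as_matrix(),np.array(d["tvec"])])
    X=cv2.triangulatePoints(P[0],P[1],np.array(a,float),np.array(b,float)).ravel(); X=X[:3]/X[3]
    return X.round(4),(proj(t,X)-a).round(2),(proj(s,X)-b).round(2)
if __name__=="__main__":
    print("tinL",tri((214.1,178.4),(310.9,350.6)))
    print("tinR",tri((419.1,164.9),(208.1,175.6)))
    print("lid",tri((204.1,270.9),(407.6,336.6)))
    for n,p,z in [("lid disc",(207.1,272.7),.022),("lid knob",(204.1,270.9),.052),("tinL",(214.1,178.4),.136),("tinR",(419.1,164.9),.144)]: print(n,plane(t,*p,z).round(4))
    for n,p,z in [("lid knob",(407.6,336.6),.052),("tinL",(310.9,350.6),.136),("tinR",(208.1,175.6),.144)]: print("sc",n,plane(s,*p,z).round(4))
    # canister seal outer, cup rim
    for d,nm in((t,"t"),(s,"s")):
        g=cv2.cvtColor(d["image"],cv2.COLOR_RGB2GRAY)
        m=(g<30).astype(np.uint8)
        cs,_=cv2.findContours(m,cv2.RETR_EXTERNAL,cv2.CHAIN_APPROX_NONE)
        for c in cs:
            e=cv2.fitEllipse(c) if len(c)>60 else None
            if e and max(e[1])<90: print(nm,"dark",e[0],e[1],plane(d,*e[0],.104).round(4))
        v=cv2.cvtColor(d["image"],cv2.COLOR_RGB2HSV)
    print("mill",plane(t,287,281,.14),"salt",plane(t,345,291,.085),"oil cap",plane(t,333,121,.2),"bowl",plane(t,477,183,.05), "cup",plane(t,416.5,264.5,.099))
    c=plane(t,416.5,264.5,.099)[:2]; b=plane(s,299,159.5,.099); print("cup sc",b)
E
python3 tri.py; python3 - <<'E'
from h import *
t=snap("top"); s=snap("scene")
crop(t,396,244,40,40,12,"cupt"); crop(s,275,140,48,48,12,"cups")
E
```

```text
tinL (array([0.6413, 0.2173, 0.1348]), array([[-0.17,  0.2 ]]), array([[-0.53, -0.15]]))
tinR (array([ 0.6652, -0.238 ,  0.1392]), array([[-0.23,  0.42]]), array([[-0.75, -0.2 ]]))
lid (array([0.4459, 0.2518, 0.0509]), array([[-0.04,  0.04]]), array([[-0.1 , -0.03]]))
lid disc [0.4455 0.2507 0.022 ]
lid knob [0.4458 0.2515 0.052 ]
tinL [0.6415 0.2167 0.136 ]
tinR [ 0.6646 -0.2377  0.144 ]
sc lid knob [0.4462 0.2523 0.052 ]
sc tinL [0.6408 0.2183 0.136 ]
sc tinR [ 0.6646 -0.2322  0.144 ]
t dark (297.5018615722656, 474.30682373046875) (8.88598918914795, 26.000995635986328) [0.0096 0.0346 0.104 ]
t dark (293.828369140625, 454.1233215332031) (11.05229377746582, 36.75315856933594) [0.0498 0.0422 0.104 ]
t dark (336.3402404785156, 443.267333984375) (8.012503623962402, 51.62883377075195) [ 0.0708 -0.0472  0.104 ]
t dark (6.6791672706604, 426.1647644042969) (16.0017032623291, 20.49337387084961) [0.1115 0.6513 0.104 ]
t dark (324.1911315917969, 195.92947387695312) (52.59646224975586, 53.65669250488281) [ 0.607  -0.0273  0.104 ]
t dark (323.9878845214844, 196.620849609375) (51.00614929199219, 52.67644500732422) [ 0.6054 -0.0268  0.104 ]
s dark (626.7481079101562, 470.0478515625) (21.174705505371094, 45.464542388916016) [0.2806 0.6066 0.104 ]
s dark (371.69464111328125, 256.09759521484375) (21.623332977294922, 41.9671516418457) [0.4352 0.0869 0.104 ]
s dark (273.0640869140625, 248.1595001220703) (48.73419952392578, 57.984214782714844) [ 0.6071 -0.0215  0.104 ]
s dark (492.76690673828125, 107.02320861816406) (28.69748878479004, 48.402137756347656) [-0.0853 -0.1622  0.104 ]
mill [0.41045722 0.05438039 0.14      ] salt [ 0.39292527 -0.07141926  0.085     ] oil cap [ 0.74648557 -0.04783846  0.2       ] bowl [ 0.64871134 -0.38892317  0.05      ] cup [ 0.44891458 -0.23073525  0.099     ]
cup sc [ 0.4484799  -0.22539922  0.099     ]
```

View pics/cupt.png

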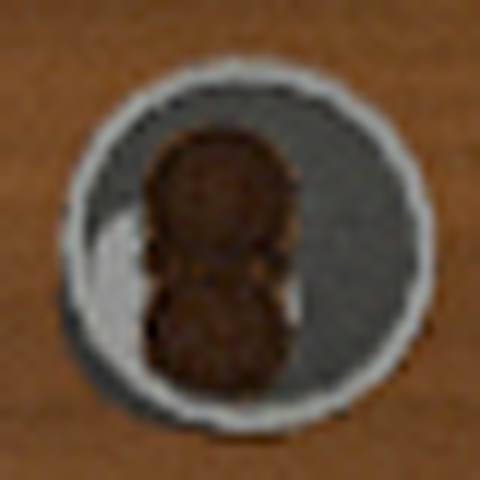

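View pics/cups.png

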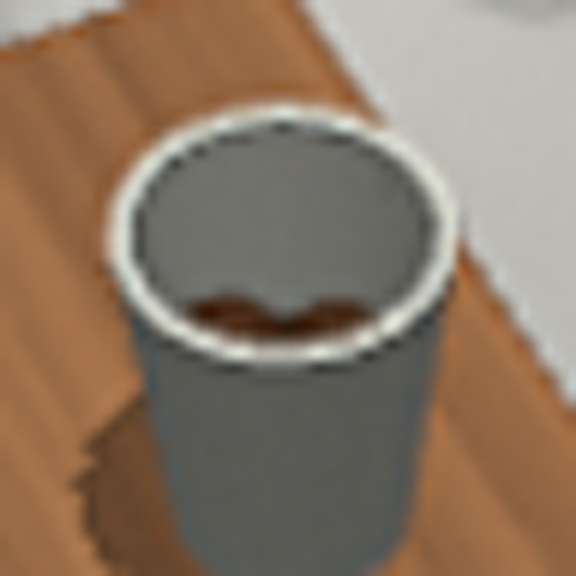

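```bash
cat >> h.py <<'E'
def orient(az,beta,roll=0,flip=False):
    """tool x points azimuth az deg, beta deg below horizontal; y horizontal; then roll about tool x"""
    a,b=np.radians([az,beta]); x=np.array([np.cos(a)*np.cos(b),np.sin(a)*np.cos(b),-np.sin(b)])
    y=np.array([-np.sin(a),np.cos(a),0]); 
    if flip: y=-y
    return R.from_matrix(np.c_[x,y,np.cross(x,y)])*R.from_rotvec([np.radians(roll),0,0])
def delta(p,Rt,p0=None,R0=None):
    s=manip.sense()
    p0=s["tcp_pos"] if p0 is None else np.array(p0); R0=R.from_quat(s["tool_rot"]) if R0 is None else R0
    sh=R0.inv().apply(np.array(p)-p0)/.025; rv=np.degrees((R0.inv()*Rt).as_rotvec())/5
    print("shift",sh.round(2),"turn",rv.round(2)," |mm|",(np.linalg.norm(sh)*25).round(0),"deg",(np.linalg.norm(rv)*5).round(0)); return sh,rv
def st():
    s=manip.sense(); M=R.from_quat(s["tool_rot"]).as_matrix()
    print("t",round(s["t"],2),"q",np.round(s["q"],3),"tcp",np.round(s["tcp_pos"],4),"F",np.round(s["force"],1),"gap",round(s["finger_gap"],3)); print("x",M[:,0].round(2),"y",M[:,1].round(2),"z",M[:,2].round(2),"r",round(float(np.hypot(*s["tcp_pos"][:2])),4))
E
python3 - <<'E'
from h import *
st()
for az in (-27,30,60):
  for f in (0,1): print(az,f); delta([.45,-.35,.3],orient(az,90,0,f))
E
```

```text
t 0.55 q [ 1.151  0.528  1.433 -0.     1.181 -0.178] tcp [0.149  0.6069 0.1934] F [-0.4 -0.5 -0.8] gap 1.003
x [-0. -0. -1.] y [ 0.24  0.97 -0.  ] z [ 0.97 -0.24 -0.  ] r 0.6249
-27 0
shift [ -4.26 -34.3   20.82] turn [ 2.64 -0.    0.  ]  |mm| 1009.0 deg 13.0
-27 1
shift [ -4.26 -34.3   20.82] turn [-33.36  -0.    -0.  ]  |mm| 1009.0 deg 167.0
30 0
shift [ -4.26 -34.3   20.82] turn [-8.76 -0.    0.  ]  |mm| 1009.0 deg 44.0
30 1
shift [ -4.26 -34.3   20.82] turn [27.24  0.    0.  ]  |mm| 1009.0 deg 136.0
60 0
shift [ -4.26 -34.3   20.82] turn [-14.76  -0.     0.  ]  |mm| 1009.0 deg 74.0
60 1
shift [ -4.26 -34.3   20.82] turn [21.24  0.    0.  ]  |mm| 1009.0 deg 106.0
```

```bash
python3 - <<'E'
from h import *
W=[([.149,.607,.193],-136.2+90+0,None)]
s=manip.sense(); p=s["tcp_pos"]; Q=R.from_quat(s["tool_rot"])
for w,yaw in [([.30,.52,.30],30),([.47,.37,.32],55),([.56,.18,.32],80),([.55,-.05,.32],95),([.50,-.25,.30],106)]:
    Qn=R.from_quat(s["tool_rot"])*R.from_rotvec([np.radians(yaw),0,0])
    delta(w,Qn,p,Q); p=w;Q=Qn
E
```

```text
shift [-4.26 -1.94  6.69] turn [6. 0. 0.]  |mm| 204.0 deg 30.0
shift [-0.8   0.38  9.06] turn [ 5. -0. -0.]  |mm| 228.0 deg 25.0
shift [0.   0.61 8.39] turn [ 5.  0. -0.]  |mm| 210.0 deg 25.0
shift [0.   0.21 9.21] turn [ 3.  0. -0.]  |mm| 230.0 deg 15.0
shift [0.8  0.68 8.22] turn [ 2.2  0.  -0. ]  |mm| 207.0 deg 11.0
```

>>> carry_out([
  [[-1.5,-0.4,0.8,1,0,0,85],[-3,-0.8,2.2,2.2,0,0,85],[-4.2,-1.2,3.8,3.6,0,0,85],[-4.26,-1.6,5.4,5,0,0,85],[-4.26,-1.94,6.7,6,0,0,85]],
])

```text
t: 1.05
tcp_pos: [0.3027, 0.5196, 0.3022]
tool_rot: [0.267, 0.655, -0.264, 0.656]
force: [0.4, 0.4, 0.2]
finger_gap: 0.999
```

>>> carry_out([
  [[-0.2,0.1,1.8,1,0,0,85],[-0.4,0.2,3.6,2,0,0,85],[-0.6,0.3,5.4,3,0,0,85],[-0.8,0.4,7.2,4,0,0,85],[-0.8,0.4,9.06,5,0,0,85]],
])

```text
t: 1.55
tcp_pos: [0.4722, 0.3694, 0.3209]
tool_rot: [0.401, 0.582, -0.4, 0.583]
force: [0.5, 0.2, -0.4]
finger_gap: 0.99
```

```bash
python3 -c "
from h import *
st()
delta([.56,.18,.32],orient(-46.2+80-0,90,0,1))"
```

```text
t 1.55 q [0.478 0.375 1.33  0.    1.434 0.111] tcp [0.4722 0.3694 0.3209] F [ 0.5  0.2 -0.4] gap 0.99
x [ 0.  0. -1.] y [0.93 0.36 0.  ] z [ 0.36 -0.93 -0.  ] r 0.5996
shift [0.03 0.56 8.33] turn [15.44 -0.02 -0.02]  |mm| 209.0 deg 77.0
```

>>> carry_out([
  [[0,0.1,1.7,1,0,0,85],[0,0.2,3.4,2,0,0,85],[0,0.35,5.1,3,0,0,85],[0,0.5,6.8,4,0,0,85],[0,0.6,8.4,5,0,0,85]],
])

```text
t: 2.05
tcp_pos: [0.5611, 0.1782, 0.32]
tool_rot: [0.517, 0.482, -0.517, 0.482]
force: [0.5, 0.5, -0.3]
finger_gap: 0.997
```

>>> carry_out([
  [[0,0,1.8,0.6,0,0,85],[0,0,3.6,1.2,0,0,85],[0,0.1,5.4,1.8,0,0,85],[0,0.15,7.3,2.4,0,0,85],[0,0.2,9.2,3,0,0,85]],
])

```text
t: 2.55
tcp_pos: [0.5499, -0.0515, 0.3201]
tool_rot: [0.575, 0.411, -0.575, 0.411]
force: [2.0, 0.0, -0.2]
finger_gap: 0.998
```

>>> carry_out([
  [[0,0.1,1.8,0.5,0,0,85],[0,0.2,3.6,1,0,0,85],[0.2,0.3,5.4,1.5,0,0,85],[0.4,0.5,7,2,0,0,85],[0.8,0.7,8.2,2.2,0,0,85]],
])

```text
t: 3.05
tcp_pos: [0.5003, -0.2524, 0.3006]
tool_rot: [0.612, 0.353, -0.612, 0.355]
force: [0.9, -0.1, 0.4]
finger_gap: 0.997
```

```bash
python3 -c "
from h import *
st()
snap('wrist','w1')
for az in (30,45,60):
  for b in (90,60,35): delta([.40,-.35,.22],orient(az,b,0,1))"
```

```text
t 3.05 q [-0.666  0.329  1.457 -0.     1.352 -0.143] tcp [ 0.5003 -0.2524  0.3006] F [ 0.9 -0.1  0.4] gap 0.997
x [ 0. -0. -1.] y [ 0.87 -0.5   0.  ] z [-0.5  -0.87  0.  ] r 0.5603
shift [ 3.15 -1.54  5.22] turn [ 5.97  0.05 -0.01]  |mm| 157.0 deg 30.0
shift [ 3.15 -1.54  5.22] turn [5.84 5.91 1.55]  |mm| 157.0 deg 42.0
shift [ 3.15 -1.54  5.22] turn [ 5.51 10.79  2.85]  |mm| 157.0 deg 62.0
shift [ 3.15 -1.54  5.22] turn [ 2.97  0.05 -0.01]  |mm| 157.0 deg 15.0
shift [ 3.15 -1.54  5.22] turn [2.91 6.01 0.77]  |mm| 157.0 deg 34.0
shift [ 3.15 -1.54  5.22] turn [ 2.75 10.98  1.42]  |mm| 157.0 deg 57.0
shift [ 3.15 -1.54  5.22] turn [-0.03  0.05 -0.  ]  |mm| 157.0 deg 0.0
shift [ 3.15 -1.54  5.22] turn [-0.03  6.05 -0.01]  |mm| 157.0 deg 30.0
shift [ 3.15 -1.54  5.22] turn [-2.000e-02  1.105e+01 -1.000e-02]  |mm| 157.0 deg 55.0
```

View pics/w1.png

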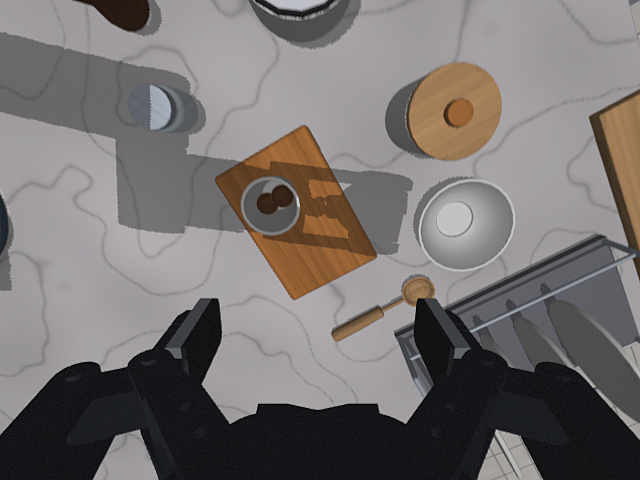

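```bash
python3 - <<'E'
from h import *
d=snap("wrist"); t=snap("top")
crop(d,236,170,70,70,8,"cupw")
print("wrist cup",plane(d,271,206,.099), "top",plane(t,416.2,263.9,.099),"spoon end",plane(t,516,287,.01),"spoon",plane(t,509,220,.01))
print("tinR wrist",plane(d,459,112,.143),"seal? ")
s=snap("scene"); print("sc",plane(s,298.4,158.9,.099))
for b in (35,45):
  Q=orient(60,b,0,1); c=np.array([.449,-.229,.074]); T=c+Q.apply([.019,0,0]); P=T-Q.apply([.11,0,0]); print(b,T,P); delta(P,Q)
E
```

```text
wrist cup [ 0.45047188 -0.23476069  0.099     ] top [ 0.4502673  -0.23012067  0.099     ] spoon end [ 0.40530387 -0.47751111  0.01      ] spoon [ 0.56713206 -0.47166501  0.01      ]
tinR wrist [ 0.66066351 -0.24192108  0.143     ] seal? 
sc [ 0.4489073  -0.22779108  0.099     ]
35 [ 0.45678194 -0.21552128  0.06310205] [ 0.41172858 -0.29355599  0.12619546]
shift [ 6.94 -2.19  3.29] turn [ 0.02 10.99  0.02]  |mm| 200.0 deg 55.0
45 [ 0.45571751 -0.21736492  0.06056497] [ 0.41682664 -0.28472589  0.13834672]
shift [ 6.45 -2.19  2.88] turn [0.02 8.99 0.02]  |mm| 185.0 deg 45.0
```

View pics/cupw.png

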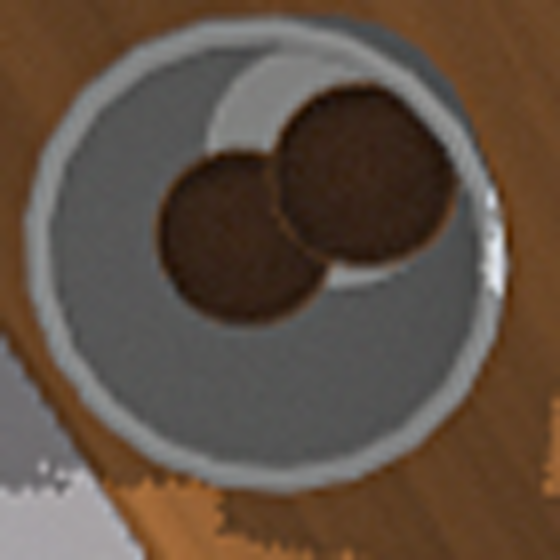

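>>> carry_out([
  [[0.3,-0.4,0.8,0,1.6,0,85],[0.8,-0.9,1.6,0,3.2,0,85],[1.5,-1.4,2.3,0,4.8,0,85],[2.5,-1.8,3,0,6.4,0,85],[3.5,-2.2,3.3,0,8,0,85]],
])

```text
t: 3.75
tcp_pos: [0.4126, -0.2952, 0.2134]
tool_rot: [0.785, 0.454, -0.364, 0.214]
force: [0.8, -0.6, -0.3]
finger_gap: 0.992
```

```bash
python3 - <<'E'
from h import *
st()
Q=orient(60,35,0,1); c=np.array([.450,-.230,.074]); T=c+Q.apply([.019,0,0]); P=T-Q.apply([.11,0,0]); delta(P,Q)
E
```

```text
t 3.75 q [-1.203  0.528  1.632  0.528  1.48  -0.871] tcp [ 0.4126 -0.2952  0.2134] F [ 0.8 -0.6 -0.3] gap 0.992
x [ 0.32  0.56 -0.77] y [ 0.87 -0.5   0.01] z [-0.38 -0.67 -0.64] r 0.5073
shift [ 2.69 -0.03  2.23] turn [ 0.08  2.98 -0.02]  |mm| 87.0 deg 15.0
```

>>> carry_out([
  [[0.5,0,0.5,0,1,0,85],[1,0,1,0,2,0,85],[1.7,0,1.6,0,3,0,85],[2.4,0,2.1,0,3,0,85],[2.7,0,2.23,0,3,0,85]],
])

```text
t: 4.25
tcp_pos: [0.4126, -0.2921, 0.1232]
tool_rot: [0.825, 0.479, -0.26, 0.149]
force: [-0.4, -0.2, 0.4]
finger_gap: 0.991
```

```bash
python3 - <<'E'
from h import *
st()
Q=orient(60,35,0,1); c=np.array([.450,-.230,.074]); T=c+Q.apply([.019,0,0]);  delta(T,Q)
d=snap("wrist","w2")
E
```

```text
t 4.25 q [-1.276  0.795  1.638  0.639  1.504 -1.074] tcp [ 0.4126 -0.2921  0.1232] F [-0.4 -0.2  0.4] gap 0.991
x [ 0.41  0.71 -0.57] y [ 0.87 -0.5  -0.  ] z [-0.29 -0.5  -0.82] r 0.5055
shift [ 4.26  0.08 -0.04] turn [ 0.01 -0.02  0.06]  |mm| 107.0 deg 0.0
```

View pics/w2.png

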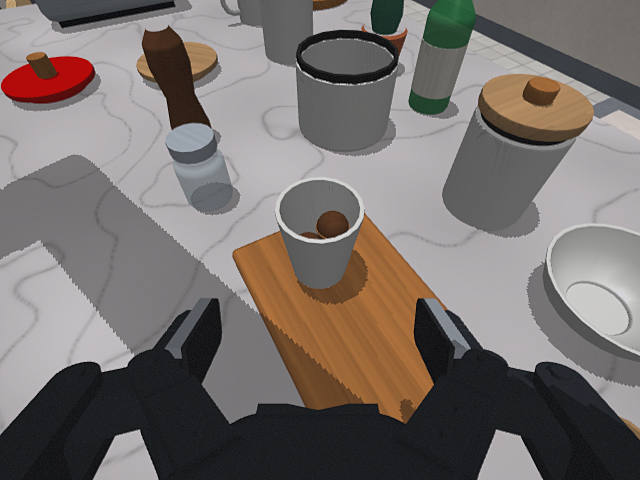

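>>> carry_out([
  [[1,0,0,0,0,0,85],[2,0.03,0,0,0,0,85],[3,0.05,0,0,0,0,85],[3.9,0.08,0,0,0,0,85],[4.5,0.08,0,0,0,0,85]],
])

```text
t: 4.8
tcp_pos: [0.4611, -0.2126, 0.0613]
tool_rot: [0.824, 0.479, -0.26, 0.152]
force: [-0.1, -0.6, -0.3]
finger_gap: 0.995
```

>>> carry_out([
  [[0,0,0,0,0,0,70],[0,0,0,0,0,0,60],[0,0,0,0,0,0,50],[0,0,0,0,0,0,40],[0,0,0,0,0,0,40]],
], force=50)

```text
t: 5.3
tcp_pos: [0.4599, -0.2147, 0.0617]
tool_rot: [0.826, 0.478, -0.259, 0.151]
force: [-1.9, -0.2, 6.3]
finger_gap: 0.692
```

```bash
python3 - <<'E'
from h import *
st()
d=snap("wrist","w3")
E
```

```text
t 5.3 q [-1.152  0.877  1.751  0.757  1.307 -1.148] tcp [ 0.4599 -0.2147  0.0617] F [-1.9 -0.2  6.3] gap 0.692
x [ 0.41  0.71 -0.57] y [ 0.87 -0.5   0.  ] z [-0.28 -0.5  -0.82] r 0.5075
```

View pics/w3.png

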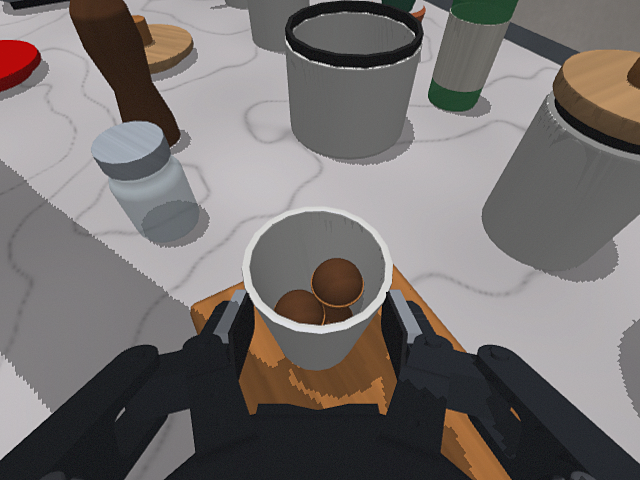

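```bash
cat >> h.py <<'E'
# cup geometry in tool frame at grasp
_Qg=R.from_quat([0.826,0.478,-0.259,0.151]); _pg=np.array([.4599,-.2147,.0617])
MT=_Qg.inv().apply(np.array([.450,-.230,.099])-_pg)   # mouth centre
BT=_Qg.inv().apply(np.array([.450,-.230,.014])-_pg)   # foot
CAN=np.array([.606,-.025])
def tcp_for_mouth(M,Q): return np.array(M)-Q.apply(MT)
E
python3 - <<'E'
from h import *
print("mouth in tool",MT,BT)
s=manip.sense(); p=s["tcp_pos"];Q=R.from_quat(s["tool_rot"])
for M in ([.450,-.230,.25],[.53,-.13,.27],[.606,-.025,.26]):
    P=tcp_for_mouth(M,Q); delta(P,Q,p,Q)
Qf=orient(60,0,130,1); u=Qf.apply((MT-BT)/.085); print("u final",u)
P0=tcp_for_mouth([.606,-.025,.26],Q); P1=tcp_for_mouth([.606,-.025,.165],Qf); delta(P1,Qf,P0,Q); print(P0,P1)
E
```

```text
mouth in tool [-0.03625985 -0.00090194 -0.02019406] [ 0.01234799 -0.00105892  0.0495358 ]
shift [-3.46  0.01 -4.95] turn [0. 0. 0.]  |mm| 151.0 deg 0.0
shift [ 0.24  0.79 -8.51] turn [0. 0. 0.]  |mm| 214.0 deg 0.0
shift [  4.7    1.34 -11.13] turn [0. 0. 0.]  |mm| 304.0 deg 0.0
u final [ 0.25727602 -0.80886181 -0.52872642]
shift [ 1.63 -0.68  1.07] turn [25.05  3.7  -7.85]  |mm| 52.0 deg 133.0
[ 0.61586535 -0.00969109  0.22269448] [0.61023082 0.0144266  0.17728956]
```

>>> carry_out([
  [[-0.3,0,-0.4,0,0,0,40],[-1,0,-1.4,0,0,0,40],[-1.8,0,-2.6,0,0,0,40],[-2.7,0,-3.9,0,0,0,40],[-3.3,0,-4.7,0,0,0,40]],
])

```text
t: 5.85
tcp_pos: [0.46, -0.2156, 0.2061]
tool_rot: [0.825, 0.477, -0.261, 0.153]
force: [0.5, 0.4, -2.4]
finger_gap: 0.687
```

```bash
python3 - <<'E'
from h import *
st()
d=snap("wrist","w4"); s=snap("scene","s4")
p=manip.sense()["tcp_pos"];Q=R.from_quat(manip.sense()["tool_rot"])
for M in ([.53,-.13,.27],[.606,-.025,.26]): delta(tcp_for_mouth(M,Q),Q)
E
```

```text
t 5.85 q [-1.151  0.62   1.717  0.724  1.517 -0.951] tcp [ 0.46   -0.2156  0.2061] F [ 0.5  0.4 -2.4] gap 0.687
x [ 0.41  0.71 -0.58] y [ 0.87 -0.5   0.  ] z [-0.28 -0.5  -0.82] r 0.508
shift [ 3.56  0.74 -3.8 ] turn [0. 0. 0.]  |mm| 132.0 deg 0.0
shift [ 8.    1.28 -6.45] turn [0. 0. 0.]  |mm| 259.0 deg 0.0
```

View pics/s4.png

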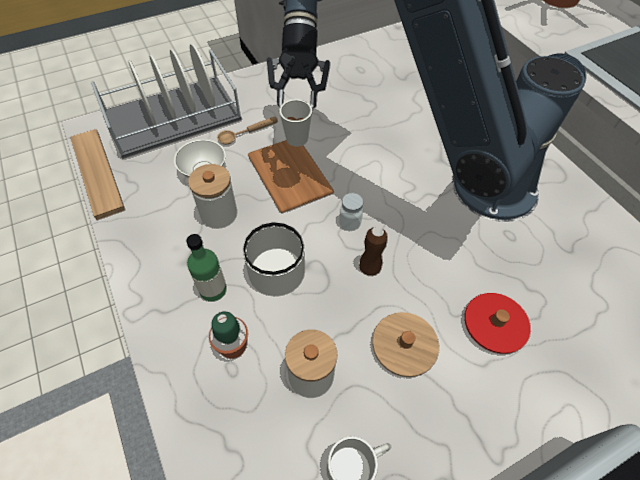

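>>> carry_out([
  [[0.6,0.1,-0.6,0,0,0,40],[1.5,0.3,-1.5,0,0,0,40],[2.5,0.5,-2.6,0,0,0,40],[3.5,0.7,-3.6,0,0,0,40],[4.5,0.8,-4.4,0,0,0,40]],
])

```text
t: 6.45
tcp_pos: [0.555, -0.0891, 0.2286]
tool_rot: [0.825, 0.478, -0.261, 0.151]
force: [0.5, -0.1, -3.0]
finger_gap: 0.685
```

>>> carry_out([
  [[0.9,0.1,-0.6,0,0,0,40],[1.8,0.2,-1.1,0,0,0,40],[2.6,0.3,-1.6,0,0,0,40],[3.2,0.4,-1.9,0,0,0,40],[3.5,0.45,-2.05,0,0,0,40]],
])

```text
t: 6.95
tcp_pos: [0.614, -0.0063, 0.2197]
tool_rot: [0.824, 0.479, -0.261, 0.15]
force: [-0.0, -1.0, -3.1]
finger_gap: 0.687
```

```bash
python3 - <<'E'
from h import *
st()
t=snap("top","t5")
s=manip.sense();p0=s["tcp_pos"];Q0=R.from_quat(s["tool_rot"]); print("M now",p0+Q0.apply(MT))
for az in (60,45,30):
  Qf=orient(az,0,130,1); print(az,"u",Qf.apply((MT-BT)/.085).round(2)); delta(tcp_for_mouth([.606,-.025,.165],Qf),Qf)
E
```

```text
t 6.95 q [-0.68   0.581  1.756  1.011  1.263 -0.726] tcp [ 0.614  -0.0063  0.2197] F [-0.  -1.  -3.1] gap 0.687
x [ 0.4   0.71 -0.57] y [ 0.87 -0.5  -0.  ] z [-0.29 -0.5  -0.82] r 0.614
M now [ 0.60453597 -0.02119105  0.25725065]
60 u [ 0.26 -0.81 -0.53]
shift [ 1.49 -0.54  1.04] turn [25.01  3.75 -7.87]  |mm| 47.0 deg 132.0
45 u [ 0.04 -0.85 -0.53]
shift [ 1.59 -0.14  0.97] turn [25.74  7.12 -6.39]  |mm| 47.0 deg 137.0
30 u [-0.18 -0.83 -0.53]
shift [1.59 0.27 0.96] turn [26.13 10.52 -4.77]  |mm| 47.0 deg 143.0
```

View pics/t5.png

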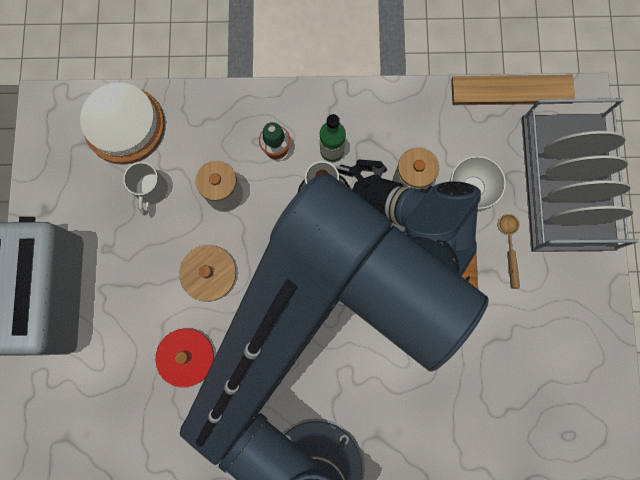

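```bash
cat > pour.py <<'E'
from h import *
from scipy.spatial.transform import Slerp
import sys
f,mz=float(sys.argv[1]),float(sys.argv[2]); az=60
s=manip.sense();p0=s["tcp_pos"];Q0=R.from_quat(s["tool_rot"])
Qg=R.from_quat([0.824,0.479,-0.261,0.15]); Qf=orient(az,0,130,1)
sl=Slerp([0,1],R.concatenate([Qg,Qf])); st()
f0=0
M0=p0+Q0.apply(MT)
# rows
rv_tot=(Q0.inv()*sl(f)).as_rotvec()
for k in range(1,6):
    Q=Q0*R.from_rotvec(rv_tot*k/5); M=M0+(np.array([CAN[0],CAN[1],mz])-M0)*k/5
    P=M-Q.apply(MT); u=Q.apply((MT-BT)/.085)
    a=np.linspace(0,2*np.pi,40); e1=np.cross(u,[0,1,.3]); e1/=np.linalg.norm(e1); e2=np.cross(u,e1)
    ring=np.r_[M+.035*(np.outer(np.cos(a),e1)+np.outer(np.sin(a),e2)), M-u*.085+.025*(np.outer(np.cos(a),e1)+np.outer(np.sin(a),e2))]
    print(np.r_[Q0.inv().apply(P-p0)/.025, np.degrees(rv_tot*k/5)/5].round(2).tolist(),"tilt",np.degrees(np.arccos(u[2])).round(0),"minz",ring[:,2].min().round(3))
E
python3 pour.py 0.25 0.24
```

```text
t 7.0 q [-0.679  0.581  1.756  1.012  1.263 -0.726] tcp [ 0.6142 -0.0059  0.2199] F [ 0.5  1.  -2. ] gap 0.686
x [ 0.4   0.71 -0.57] y [ 0.87 -0.5  -0.  ] z [-0.29 -0.5  -0.82] r 0.6143
[0.07, -0.11, 0.1, 1.25, 0.19, -0.39] tilt 7.0 minz 0.167
[0.14, -0.22, 0.18, 2.5, 0.37, -0.79] tilt 13.0 minz 0.162
[0.21, -0.32, 0.25, 3.76, 0.56, -1.18] tilt 19.0 minz 0.158
[0.27, -0.42, 0.3, 5.01, 0.75, -1.58] tilt 25.0 minz 0.156
[0.32, -0.5, 0.34, 6.26, 0.94, -1.97] tilt 32.0 minz 0.155
```

>>> carry_out([
  [[0.07,-0.11,0.1,1.25,0.2,-0.4,40],[0.14,-0.22,0.18,2.5,0.37,-0.8,40],[0.2,-0.32,0.25,3.75,0.55,-1.2,40],[0.27,-0.42,0.3,5,0.75,-1.6,40],[0.32,-0.5,0.34,6.25,0.95,-2,40]],
])

```text
t: 7.5
tcp_pos: [0.6041, -0.0011, 0.2088]
tool_rot: [0.801, 0.464, -0.358, -0.121]
force: [-0.8, 0.3, -3.3]
finger_gap: 0.688
```

```bash
python3 pour.py 0.5 0.215
```

```text
t 7.5 q [-0.704  0.693  1.692  1.001  1.441 -0.225] tcp [ 0.6041 -0.0011  0.2088] F [-0.8  0.3 -3.3] gap 0.688
x [ 0.31  0.83 -0.46] y [ 0.66 -0.54 -0.53] z [-0.69 -0.14 -0.71] r 0.6041
[0.12, -0.04, 0.12, 1.24, 0.18, -0.39] tilt 38.0 minz 0.153
[0.24, -0.08, 0.22, 2.49, 0.37, -0.78] tilt 44.0 minz 0.152
[0.36, -0.11, 0.3, 3.73, 0.55, -1.17] tilt 51.0 minz 0.152
[0.47, -0.14, 0.38, 4.97, 0.73, -1.56] tilt 57.0 minz 0.153
[0.57, -0.16, 0.44, 6.21, 0.91, -1.95] tilt 63.0 minz 0.154
```

q6 rises as hoped; continuing.

>>> carry_out([
  [[0.12,-0.04,0.12,1.25,0.2,-0.4,40],[0.24,-0.08,0.22,2.5,0.37,-0.8,40],[0.36,-0.11,0.3,3.75,0.55,-1.2,40],[0.47,-0.14,0.38,5,0.75,-1.55,40],[0.57,-0.16,0.44,6.2,0.9,-1.95,40]],
])

```text
t: 8.0
tcp_pos: [0.5985, 0.0113, 0.1963]
tool_rot: [0.711, 0.412, -0.427, -0.378]
force: [-1.3, -0.7, -2.0]
finger_gap: 0.686
```

```bash
python3 pour.py 0.73 0.18; python3 -c "
from h import *
snap('scene','s6')"
```

```text
t 8.0 q [-0.723  0.814  1.692  1.07   1.559  0.201] tcp [0.5985 0.0113 0.1963] F [-1.3 -0.7 -2. ] gap 0.686
x [ 0.3   0.91 -0.29] y [ 0.26 -0.37 -0.89] z [-0.92  0.19 -0.35] r 0.5986
[0.09, 0.12, 0.07, 1.15, 0.17, -0.36] tilt 69.0 minz 0.154
[0.18, 0.24, 0.13, 2.31, 0.35, -0.73] tilt 74.0 minz 0.154
[0.27, 0.37, 0.18, 3.46, 0.52, -1.09] tilt 80.0 minz 0.155
[0.35, 0.51, 0.22, 4.61, 0.7, -1.46] tilt 86.0 minz 0.152
[0.42, 0.65, 0.24, 5.76, 0.87, -1.82] tilt 91.0 minz 0.145
```

View pics/s6.png

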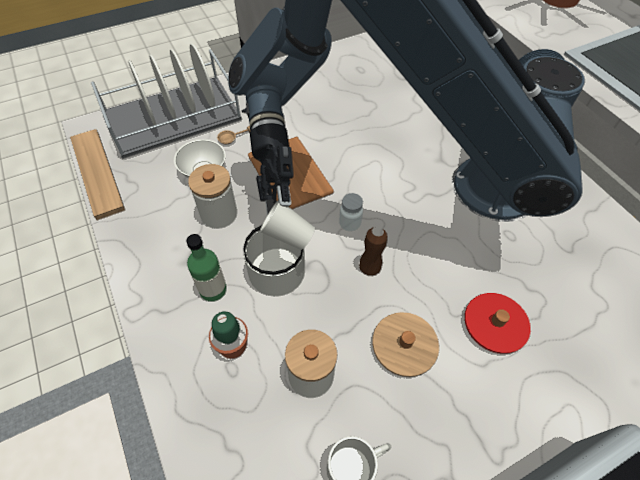

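>>> carry_out([
  [[0.09,0.12,0.07,1.15,0.17,-0.36,40],[0.18,0.24,0.13,2.3,0.35,-0.73,40],[0.27,0.37,0.18,3.45,0.5,-1.1,40],[0.35,0.51,0.22,4.6,0.7,-1.45,40],[0.42,0.65,0.24,5.75,0.87,-1.8,40]],
])

```text
t: 8.55
tcp_pos: [0.6008, 0.016, 0.1768]
tool_rot: [-0.577, -0.333, 0.458, 0.589]
force: [-0.1, 0.6, -1.9]
finger_gap: 0.689
```

```bash
python3 pour.py 0.9 0.165; python3 -c "
from h import *
s=snap('scene','s7'); crop(s,200,160,160,120,5,'s7c')"
```

```text
t 8.55 q [-0.746  0.937  1.728  1.175  1.617  0.554] tcp [0.6008 0.016  0.1768] F [-0.1  0.6 -1.9] gap 0.689
x [ 0.36  0.92 -0.14] y [-0.15 -0.08 -0.98] z [-0.92  0.37  0.11] r 0.601
[0.02, 0.03, -0.03, 0.86, 0.13, -0.27] tilt 95.0 minz 0.142
[0.04, 0.05, -0.06, 1.72, 0.25, -0.55] tilt 99.0 minz 0.14
[0.06, 0.08, -0.1, 2.58, 0.38, -0.82] tilt 103.0 minz 0.137
[0.08, 0.12, -0.15, 3.44, 0.51, -1.09] tilt 107.0 minz 0.135
[0.09, 0.15, -0.21, 4.3, 0.64, -1.37] tilt 111.0 minz 0.132
```

View pics/s7c.png

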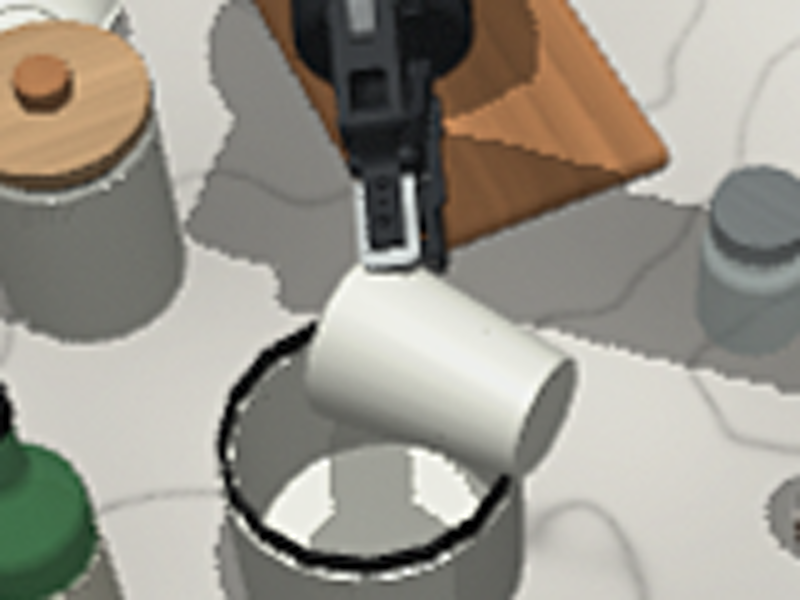

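```bash
python3 -c "
from h import *
s=snap('scene')
q=manip.sense();Q=R.from_quat(q['tool_rot']);p=q['tcp_pos']
M=p+Q.apply(MT);B=p+Q.apply(BT);print(M,B)
f=lambda x:(proj(s,x)-[200,160])*5
print('mouth px',f(M),'foot px',f(B))
print(plane(s,262,238,.15),plane(s,262,238,.145))"
```

```text
[ 0.60590784 -0.02456797  0.17952169] [0.55908469 0.04636011 0.18086331]
mouth px [[351.12994179 328.5271452 ]] foot px [[542.32041961 418.50417077]]
[ 0.62587597 -0.02481851  0.15      ] [ 0.62495217 -0.02808742  0.145     ]
```

```bash
sed -i 's/^CAN=.*/CAN=np.array([.598,-.013])/' h.py; python3 pour.py 0.9 0.165
```

```text
t 8.65 q [-0.746  0.938  1.729  1.174  1.617  0.552] tcp [0.6001 0.0164 0.176 ] F [-0.9  0.3 -2.6] gap 0.692
x [ 0.36  0.92 -0.14] y [-0.15 -0.08 -0.98] z [-0.92  0.37  0.11] r 0.6004
[0.09, 0.02, 0.06, 0.86, 0.13, -0.27] tilt 95.0 minz 0.142
[0.17, 0.04, 0.12, 1.72, 0.26, -0.55] tilt 99.0 minz 0.139
[0.25, 0.07, 0.17, 2.58, 0.39, -0.82] tilt 103.0 minz 0.137
[0.33, 0.1, 0.21, 3.44, 0.52, -1.09] tilt 107.0 minz 0.134
[0.41, 0.13, 0.24, 4.3, 0.65, -1.37] tilt 111.0 minz 0.132
```

>>> carry_out([
  [[0.15,0.02,0.1,0.7,0.1,-0.2,40],[0.25,0.04,0.16,1.3,0.2,-0.4,40],[0.3,0.06,0.19,2,0.3,-0.65,40],[0.34,0.08,0.2,2.8,0.4,-0.9,40],[0.38,0.1,0.22,3.5,0.5,-1.1,40]],
])

```text
t: 9.15
tcp_pos: [0.5989, 0.027, 0.1746]
tool_rot: [-0.475, -0.276, 0.462, 0.697]
force: [-0.3, 0.3, -1.4]
finger_gap: 0.693
```

```bash
python3 pour.py 1.0 0.16; python3 -c "
from h import *
s=snap('scene','s8'); crop(s,200,160,160,120,5,'s8c')"
```

```text
t 9.15 q [-0.752  0.984  1.793  1.256  1.63   0.755] tcp [0.5989 0.027  0.1746] F [-0.3  0.3 -1.4] gap 0.693
x [ 0.42  0.9  -0.05] y [-0.38  0.12 -0.92] z [-0.82  0.41  0.4 ] r 0.5995
[0.01, 0.0, -0.02, 0.67, 0.1, -0.21] tilt 110.0 minz 0.135
[0.02, 0.01, -0.05, 1.34, 0.21, -0.43] tilt 113.0 minz 0.134
[0.03, 0.02, -0.08, 2.01, 0.31, -0.64] tilt 116.0 minz 0.132
[0.04, 0.02, -0.12, 2.68, 0.42, -0.85] tilt 119.0 minz 0.131
[0.04, 0.03, -0.16, 3.35, 0.52, -1.06] tilt 122.0 minz 0.13
```

View pics/s8c.png

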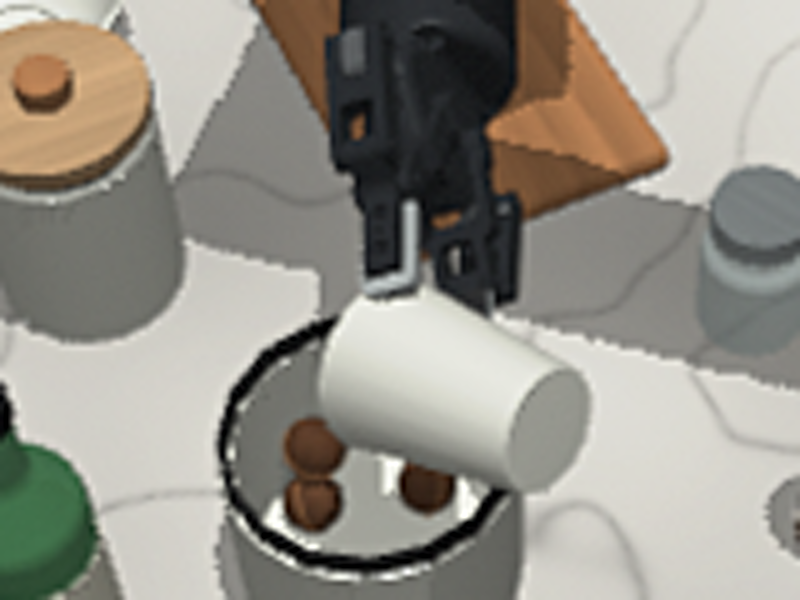

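```bash
cat > back.py <<'E'
from h import *
import sys
mx,my,mz,ang=map(float,sys.argv[1:5])
s=manip.sense();p0=s["tcp_pos"];Q0=R.from_quat(s["tool_rot"])
Qg=R.from_quat([0.826,0.478,-0.259,0.151]); st()
rv=(Q0.inv()*Qg).as_rotvec(); tot=np.degrees(np.linalg.norm(rv)); rv=rv*min(1,ang/max(tot,1e-6)); print("total deg",tot)
M0=p0+Q0.apply(MT); print("M0",M0)
for k in range(1,6):
    Q=Q0*R.from_rotvec(rv*k/5); M=M0+(np.array([mx,my,mz])-M0)*k/5
    P=M-Q.apply(MT); print(np.r_[Q0.inv().apply(P-p0)/.025, np.degrees(rv*k/5)/5].round(2).tolist(),"foot",(P+Q.apply(BT)).round(3))
E
python3 back.py .60 -.03 .24 38
```

```text
t 9.2 q [-0.752  0.985  1.795  1.256  1.63   0.756] tcp [0.5982 0.0275 0.1743] F [-0.6  0.9 -1.7] gap 0.688
x [ 0.42  0.91 -0.05] y [-0.38  0.12 -0.91] z [-0.82  0.41  0.4 ] r 0.5989
total deg 115.05127203629394
M0 [ 0.59987402 -0.01361825  0.16897349]
[-0.17, -0.38, 0.18, -1.44, -0.21, 0.45] foot [0.558 0.056 0.199]
[-0.34, -0.76, 0.35, -2.87, -0.42, 0.9] foot [0.554 0.051 0.203]
[-0.52, -1.14, 0.49, -4.31, -0.63, 1.36] foot [0.552 0.046 0.207]
[-0.71, -1.53, 0.62, -5.74, -0.84, 1.81] foot [0.55  0.04  0.211]
[-0.9, -1.92, 0.72, -7.18, -1.04, 2.26] foot [0.549 0.034 0.215]
```

>>> carry_out([
  [[-0.17,-0.38,0.18,-1.44,-0.2,0.45,40],[-0.34,-0.76,0.35,-2.87,-0.4,0.9,40],[-0.52,-1.14,0.49,-4.3,-0.63,1.35,40],[-0.7,-1.5,0.62,-5.75,-0.84,1.8,40],[-0.9,-1.9,0.72,-7.2,-1.04,2.25,40]],
])

```text
t: 9.7
tcp_pos: [0.5925, 0.008, 0.2271]
tool_rot: [0.672, 0.39, -0.439, -0.452]
force: [-0.0, 0.4, -1.3]
finger_gap: 0.688
```

```bash
python3 back.py .56 -.09 .27 40
```

```text
t 9.7 q [-0.745  0.79   1.705  1.093  1.62   0.369] tcp [0.5925 0.008  0.2271] F [-0.   0.4 -1.3] gap 0.688
x [ 0.31  0.92 -0.24] y [ 0.13 -0.29 -0.95] z [-0.94  0.26 -0.21] r 0.5925
total deg 76.29514968492374
M0 [ 0.60011523 -0.03042612  0.24071173]
[-0.61, 0.04, 0.14, -1.51, -0.22, 0.48] foot [0.542 0.016 0.21 ]
[-1.24, 0.08, 0.26, -3.02, -0.45, 0.95] foot [ 0.536 -0.001  0.207]
[-1.86, 0.12, 0.35, -4.53, -0.67, 1.43] foot [ 0.531 -0.019  0.203]
[-2.5, 0.15, 0.43, -6.04, -0.89, 1.91] foot [ 0.528 -0.038  0.201]
[-3.14, 0.17, 0.48, -7.55, -1.11, 2.39] foot [ 0.525 -0.057  0.2  ]
```

>>> carry_out([
  [[-0.6,0.04,0.14,-1.5,-0.2,0.5,40],[-1.25,0.08,0.26,-3,-0.45,0.95,40],[-1.85,0.12,0.35,-4.5,-0.67,1.4,40],[-2.5,0.15,0.43,-6,-0.9,1.9,40],[-3.15,0.17,0.48,-7.55,-1.1,2.4,40]],
])

```text
t: 10.2
tcp_pos: [0.5569, -0.0629, 0.2391]
tool_rot: [0.796, 0.461, -0.365, -0.144]
force: [1.3, 0.2, -0.9]
finger_gap: 0.688
```

```bash
python3 back.py .46 -.22 .22 40
```

```text
t 10.2 q [-0.845  0.648  1.689  0.907  1.564 -0.197] tcp [ 0.5569 -0.0629  0.2391] F [ 1.3  0.2 -0.9] gap 0.688
x [ 0.31  0.84 -0.45] y [ 0.63 -0.53 -0.57] z [-0.71 -0.11 -0.69] r 0.5604
total deg 36.27657203423559
M0 [ 0.55951288 -0.0906796   0.26981337]
[-0.95, 0.43, 0.97, -1.37, -0.2, 0.43] foot [ 0.511 -0.09   0.185]
[-1.91, 0.86, 1.92, -2.74, -0.4, 0.86] foot [ 0.497 -0.122  0.17 ]
[-2.88, 1.28, 2.85, -4.11, -0.6, 1.29] foot [ 0.484 -0.155  0.157]
[-3.85, 1.7, 3.76, -5.48, -0.8, 1.72] foot [ 0.472 -0.188  0.146]
[-4.82, 2.12, 4.65, -6.86, -1.0, 2.15] foot [ 0.46  -0.22   0.135]
```

>>> carry_out([
  [[-0.95,0.43,0.97,-1.37,-0.2,0.43,40],[-1.9,0.86,1.92,-2.75,-0.4,0.86,40],[-2.88,1.28,2.85,-4.1,-0.6,1.3,40],[-3.85,1.7,3.76,-5.5,-0.8,1.72,40],[-4.8,2.12,4.65,-6.85,-1,2.15,40]],
])

```text
t: 10.7
tcp_pos: [0.4686, -0.2042, 0.1818]
tool_rot: [0.826, 0.478, -0.26, 0.15]
force: [0.3, -0.4, -1.7]
finger_gap: 0.691
```

```bash
python3 back.py .448 -.235 .115 40; python3 -c "
from h import *
s=snap('scene','s9'); crop(s,230,70,160,120,5,'s9c')
snap('wrist','w9')"
```

```text
t 10.7 q [-1.129  0.66   1.738  0.743  1.466 -0.978] tcp [ 0.4686 -0.2042  0.1818] F [ 0.3 -0.4 -1.7] gap 0.691
x [ 0.41  0.71 -0.57] y [ 0.87 -0.5   0.  ] z [-0.28 -0.5  -0.82] r 0.5112
total deg 0.09939632673044936
M0 [ 0.45875343 -0.21952263  0.21913479]
[0.35, -0.01, 0.77, -0.0, 0.0, 0.0] foot [ 0.456 -0.223  0.113]
[0.71, -0.03, 1.54, -0.01, 0.0, 0.0] foot [ 0.454 -0.226  0.092]
[1.06, -0.04, 2.31, -0.01, 0.01, 0.01] foot [ 0.452 -0.229  0.072]
[1.42, -0.05, 3.08, -0.01, 0.01, 0.01] foot [ 0.45  -0.232  0.051]
[1.77, -0.06, 3.84, -0.01, 0.01, 0.01] foot [ 0.448 -0.235  0.03 ]
```

View pics/s9c.png

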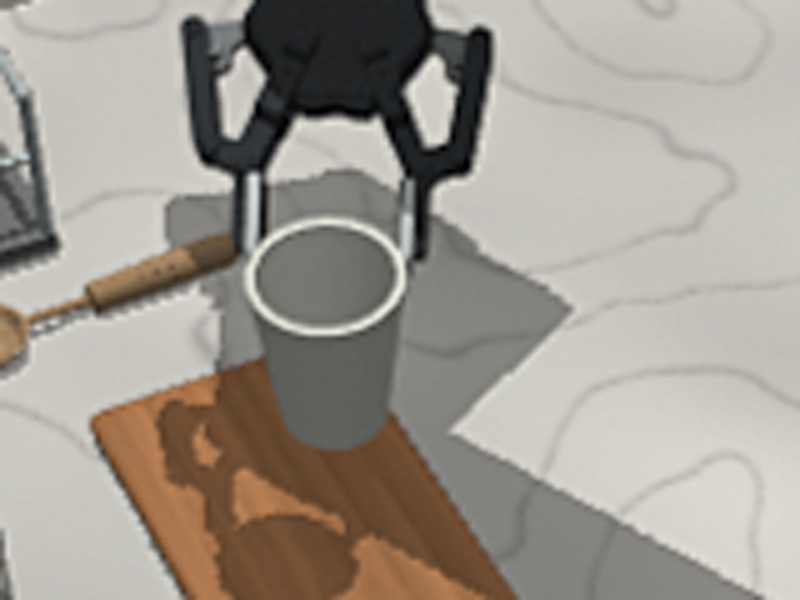

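View pics/w9.png

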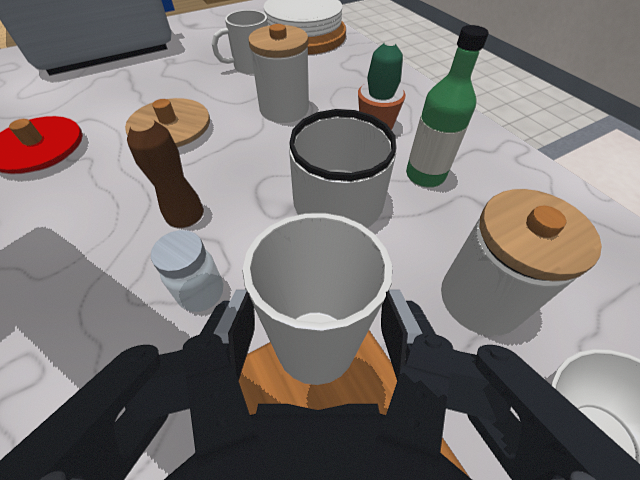

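>>> carry_out([
  [[0.35,0,0.8,0,0,0,40],[0.7,0,1.55,0,0,0,40],[1.1,0,2.4,0,0,0,40],[1.5,-0.05,3.2,0,0,0,40],[1.8,-0.05,3.8,0,0,0,40]],
])

```text
t: 11.3
tcp_pos: [0.4589, -0.2163, 0.0773]
tool_rot: [0.826, 0.478, -0.261, 0.146]
force: [0.1, -0.1, -0.6]
finger_gap: 0.689
```

```bash
python3 back.py .448 -.235 .100 40
```

```text
t 11.3 q [-1.154  0.85   1.748  0.748  1.333 -1.119] tcp [ 0.4589 -0.2163  0.0773] F [ 0.1 -0.1 -0.6] gap 0.689
x [ 0.41  0.71 -0.57] y [ 0.87 -0.5  -0.01] z [-0.29 -0.49 -0.82] r 0.5073
total deg 0.5590932780273574
M0 [ 0.44928233 -0.23175914  0.11460687]
[0.04, 0.01, 0.11, -0.02, -0.0, 0.01] foot [ 0.449 -0.232  0.027]
[0.09, 0.01, 0.22, -0.04, -0.01, 0.02] foot [ 0.448 -0.233  0.024]
[0.13, 0.02, 0.34, -0.06, -0.01, 0.02] foot [ 0.448 -0.233  0.021]
[0.17, 0.03, 0.45, -0.08, -0.02, 0.03] foot [ 0.448 -0.234  0.018]
[0.22, 0.04, 0.56, -0.1, -0.02, 0.04] foot [ 0.448 -0.235  0.015]
```

>>> carry_out([
  [[0.1,0,0.15,0,0,0,40],[0.2,0,0.29,0,0,0,40],[0.28,0,0.4,0,0,0,40],[0.33,0,0.48,0,0,0,40],[0.36,0,0.52,0,0,0,40]],
])

```text
t: 11.8
tcp_pos: [0.4591, -0.216, 0.0633]
tool_rot: [0.826, 0.478, -0.26, 0.146]
force: [-2.1, -2.4, 5.7]
finger_gap: 0.691
```

```bash
python3 -c "
from h import *
st()
s=snap('scene','s10'); crop(s,250,120,100,75,8,'s10c')"
```

```text
t 11.8 q [-1.154  0.877  1.747  0.753  1.316 -1.137] tcp [ 0.4591 -0.216   0.0633] F [-2.1 -2.4  5.7] gap 0.691
x [ 0.41  0.71 -0.57] y [ 0.87 -0.5  -0.01] z [-0.29 -0.49 -0.82] r 0.5074
```

View pics/s10c.png

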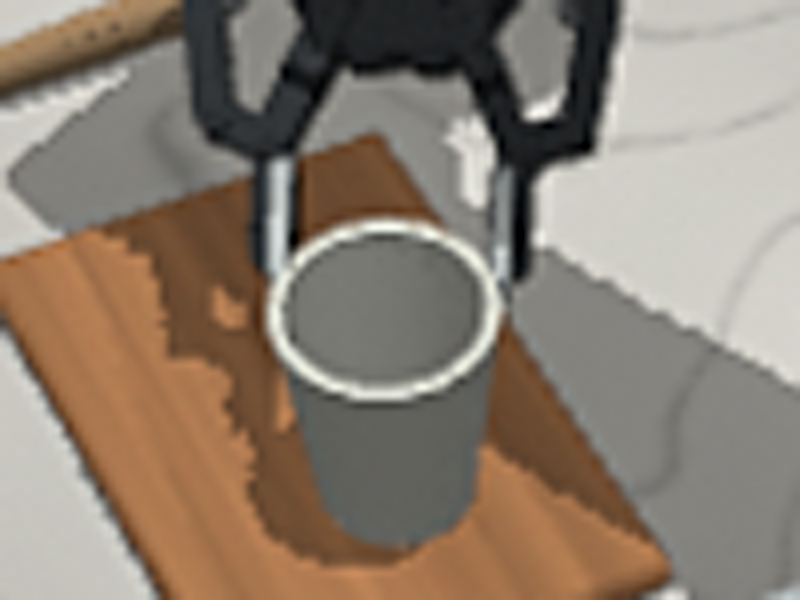

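>>> carry_out([
  [[0,0,0,0,0,0,60],[0,0,0,0,0,0,66],[0,0,0,0,0,0,75],[0,0,0,0,0,0,85],[0,0,0,0,0,0,85]],
])

```text
t: 12.35
tcp_pos: [0.4587, -0.216, 0.0621]
tool_rot: [0.826, 0.478, -0.261, 0.145]
force: [0.2, 0.9, 0.8]
finger_gap: 0.994
```

>>> carry_out([
  [[-0.3,0,0,0,0,0,85],[-1,0,0,0,0,0,85],[-2,0,0,0,0,0,85],[-3.2,0,0,0,0,0,85],[-4.6,0,0,0,0,0,85]],
])

```text
t: 12.85
tcp_pos: [0.4111, -0.2983, 0.1284]
tool_rot: [0.826, 0.478, -0.261, 0.145]
force: [0.7, -0.8, 0.2]
finger_gap: 0.996
```

```bash
python3 -c "
from h import *
st()
w=snap('wrist','w11')"
```

```text
t 12.85 q [-1.282  0.792  1.623  0.635  1.524 -1.058] tcp [ 0.4111 -0.2983  0.1284] F [ 0.7 -0.8  0.2] gap 0.996
x [ 0.41  0.71 -0.57] y [ 0.87 -0.5  -0.01] z [-0.29 -0.49 -0.82] r 0.508
```

View pics/w11.png

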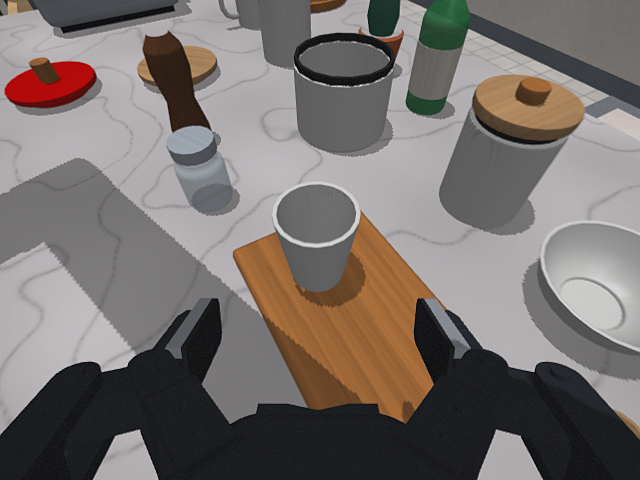

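```bash
python3 - <<'E'
from h import *
w=manip.snapshot("wrist"); s=manip.sense(); Rm=R.from_rotvec(w["rvec"]).as_matrix(); c=-Rm.T@w["tvec"]; print("cam in tool",R.from_quat(s["tool_rot"]).inv().apply(c-s["tcp_pos"]))
p=s["tcp_pos"];Q=R.from_quat(s["tool_rot"])
Qd=R.from_quat([.612,.353,-.612,.355])
for w,az in [([.43,-.28,.25],None),([.52,-.12,.32],None),([.56,.08,.32],None),([.50,.23,.28],None),([.4458,.2515,.2],None)]:
    a=np.degrees(np.arctan2(w[1],w[0])); Qn=orient(a+90,90,0,1)
    if w[2]==.25: Qn=Q*R.from_rotvec(R.magnitude(Q.inv()*Qn)*0+ (Q.inv()*Qn).as_rotvec()*.7)
    delta(w,Qn,p,Q);p=w;Q=Qn
E
```

```text
cam in tool [-0.18168308  0.00056996 -0.07626688]
shift [-1.81  0.15 -4.64] turn [ 0.35 -7.68  0.21]  |mm| 125.0 deg 38.0
shift [-0.6  -0.39 -7.83] turn [-3.84 -3.27 -0.49]  |mm| 196.0 deg 25.0
shift [ 0.   -0.24 -8.15] turn [-4.22 -0.    0.  ]  |mm| 204.0 deg 21.0
shift [ 1.6  -1.53 -6.28] turn [-3.31  0.   -0.  ]  |mm| 166.0 deg 17.0
shift [ 3.2  -1.61 -1.69] turn [-0.95 -0.    0.  ]  |mm| 99.0 deg 5.0
```

>>> carry_out([
  [[-0.4,0,-0.9,0,-1.5,0,85],[-0.8,0,-1.8,0.1,-3,0.1,85],[-1.2,0.1,-2.8,0.2,-4.6,0.1,85],[-1.5,0.1,-3.8,0.3,-6.2,0.2,85],[-1.8,0.15,-4.65,0.35,-7.7,0.2,85]],
])

```text
t: 13.45
tcp_pos: [0.4306, -0.2744, 0.2505]
tool_rot: [0.699, 0.391, -0.526, 0.286]
force: [-0.2, -0.7, 0.4]
finger_gap: 0.995
```

>>> carry_out([
  [[-0.1,-0.05,-1.5,-0.75,-0.65,-0.1,85],[-0.2,-0.1,-3,-1.5,-1.3,-0.2,85],[-0.35,-0.2,-4.6,-2.3,-1.95,-0.3,85],[-0.5,-0.3,-6.2,-3.1,-2.6,-0.4,85],[-0.6,-0.4,-7.8,-3.85,-3.25,-0.5,85]],
])

```text
t: 13.95
tcp_pos: [0.5197, -0.1138, 0.3199]
tool_rot: [0.552, 0.446, -0.551, 0.439]
force: [1.4, -0.2, -0.5]
finger_gap: 0.996
```

>>> carry_out([
  [[0,-0.05,-1.6,-0.85,0,0,85],[0,-0.1,-3.2,-1.7,0,0,85],[0,-0.15,-4.9,-2.55,0,0,85],[0,-0.2,-6.5,-3.4,0,0,85],[0,-0.25,-8.15,-4.2,0,0,85]],
])

```text
t: 14.45
tcp_pos: [0.5574, 0.0865, 0.3205]
tool_rot: [0.463, 0.54, -0.46, 0.532]
force: [1.4, -0.8, 0.8]
finger_gap: 0.994
```

```bash
python3 - <<'E'
from h import *
st()
delta([.4458,.2515,.18],orient(29.4+90,90,0,1))
w=snap("wrist","w12"); t=snap("top","t12")
E
```

```text
t 14.45 q [-0.05   0.323  1.412  0.01   1.413 -0.2  ] tcp [0.5574 0.0865 0.3205] F [ 1.4 -0.8  0.8] gap 0.994
x [-0.01  0.01 -1.  ] y [ 0.99  0.15 -0.  ] z [ 0.15 -0.99 -0.01] r 0.5641
shift [ 5.71 -3.41 -7.13] turn [-4.18 -0.13  0.03]  |mm| 244.0 deg 21.0
```

View pics/w12.png

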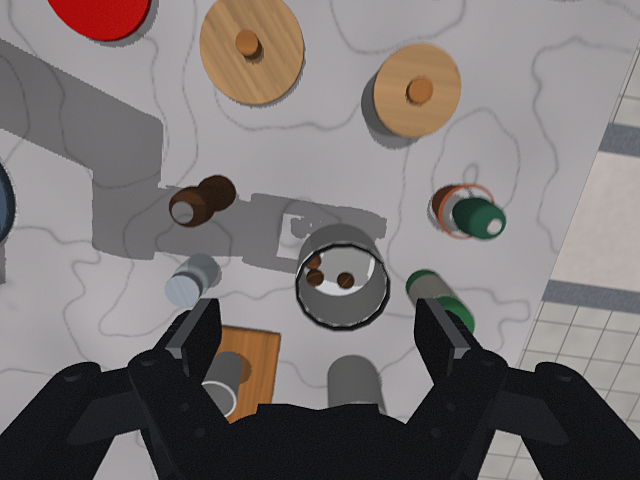

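>>> carry_out([
  [[0.6,-0.7,-1.5,-0.9,0,0,70],[1.5,-1.4,-3,-1.8,0,0,60],[2.8,-2.1,-4.5,-2.6,-0.1,0,55],[4.3,-2.8,-6,-3.4,-0.1,0,55],[5.4,-3.4,-7.13,-4.2,-0.13,0,55]],
])

```text
t: 15.05
tcp_pos: [0.4469, 0.2496, 0.1874]
tool_rot: [0.356, 0.61, -0.357, 0.611]
force: [0.7, -0.7, -0.6]
finger_gap: 0.641
```

```bash
python3 - <<'E'
from h import *
st()
w=snap("wrist","w13")
print(proj(w,[[.4458,.2515,.052],[.4458,.2515,.022]]))
E
```

```text
t 15.05 q [ 2.920e-01  3.850e-01  1.719e+00 -1.000e-03  1.038e+00 -2.210e-01] tcp [0.4469 0.2496 0.1874] F [ 0.7 -0.7 -0.6] gap 0.641
x [-0. -0. -1.] y [ 0.87  0.49 -0.  ] z [ 0.49 -0.87  0.  ] r 0.5119
[[317.0798908  212.32647458]
 [317.12916924 205.65844577]]
```

View pics/w13.png

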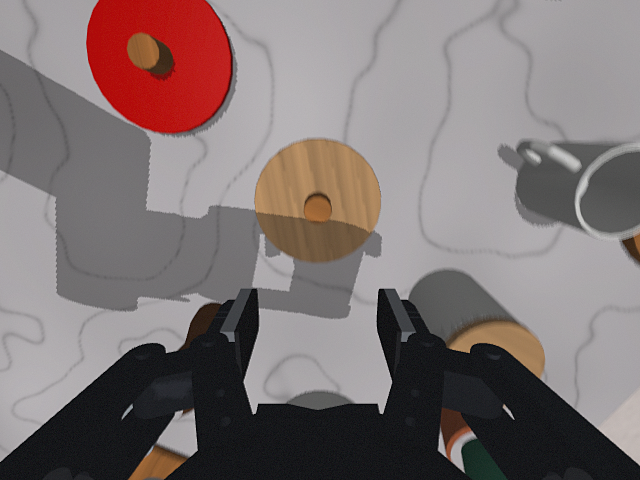

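```bash
python3 - <<'E'
from h import *
delta([.4449,.2530,.030],orient(29.4+90,90,0,1))
E
```

```text
shift [6.08 0.34 0.14] turn [ 0.06 -0.07  0.17]  |mm| 152.0 deg 1.0
```

>>> carry_out([
  [[1.4,0.1,0.05,0,0,0.1,55],[2.8,0.2,0.1,0,0,0.15,55],[4.2,0.34,0.14,0,0,0.17,55],[5.4,0.34,0.14,0,0,0.17,55],[6.08,0.34,0.14,0,0,0.17,55]],
])

```text
t: 15.6
tcp_pos: [0.4556, 0.2489, 0.0342]
tool_rot: [0.36, 0.608, -0.355, 0.612]
force: [-0.5, -0.2, 0.5]
finger_gap: 0.645
```

```bash
python3 - <<'E'
from h import *
st()
delta([.4449,.2530,.029],orient(29.4+90,90,0,1))
w=snap("wrist","w14")
E
```

```text
t 15.6 q [ 0.283  0.638  1.834  0.003  0.661 -0.23 ] tcp [0.4556 0.2489 0.0342] F [-0.5 -0.2  0.5] gap 0.645
x [ 0.01  0.   -1.  ] y [0.87 0.49 0.01] z [ 0.49 -0.87 -0.  ] r 0.5192
shift [ 0.2  -0.3  -0.35] turn [-0.03 -0.   -0.11]  |mm| 13.0 deg 1.0
```

View pics/w14.png

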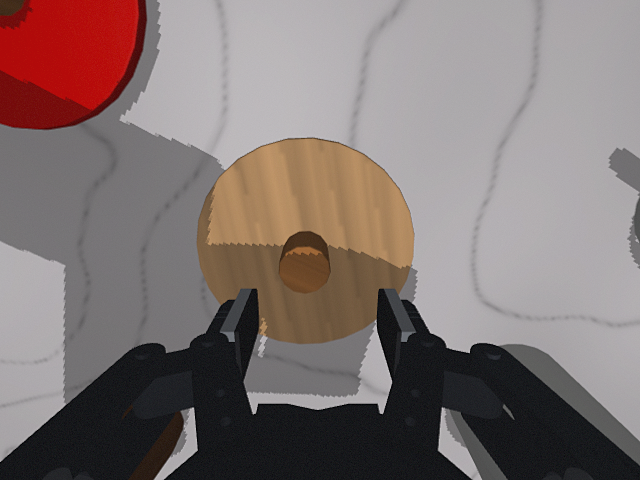

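```bash
python3 - <<'E'
from h import *
st()
delta([.4449,.2530,.030],orient(29.4+90,90,0,1))
w=snap("wrist"); print(plane(w,305,270,.052),"disc",plane(w,305.5,241,.022),proj(w,[[.4449,.2530,.052]]))
E
```

```text
t 15.65 q [ 0.283  0.641  1.835  0.004  0.661 -0.23 ] tcp [0.4544 0.2485 0.0326] F [-1.3 -1.4 -1.7] gap 0.644
x [ 0.  0. -1.] y [0.87 0.49 0.01] z [ 0.49 -0.87 -0.  ] r 0.5179
shift [ 0.1  -0.25 -0.34] turn [-0.03 -0.01 -0.07]  |mm| 11.0 deg 0.0
[0.444903   0.25296882 0.052     ] disc [0.44158518 0.25784015 0.022     ] [[305.02390828 269.94849011]]
```

>>> carry_out([
  [[0,-0.12,-0.17,0,0,0,55],[0.05,-0.25,-0.34,0,0,0,55],[0.1,-0.25,-0.34,0,0,0,55],[0.1,-0.25,-0.34,0,0,0,55],[0.1,-0.25,-0.34,0,0,0,55]],
])

```text
t: 16.2
tcp_pos: [0.4484, 0.2549, 0.0347]
tool_rot: [0.362, 0.607, -0.352, 0.613]
force: [1.2, 0.6, 0.7]
finger_gap: 0.645
```

```bash
python3 - <<'E'
from h import *
w=snap("wrist","w15")
st()
delta([.4449,.2530,.030],orient(29.4+90,90,0,1))
E
```

```text
t 16.25 q [ 0.299  0.633  1.847  0.004  0.646 -0.216] tcp [0.4484 0.2549 0.0345] F [-0.3  0.2  0.5] gap 0.644
x [ 0.01  0.01 -1.  ] y [0.87 0.49 0.02] z [ 0.49 -0.87  0.  ] r 0.5158
shift [ 0.18 -0.16 -0.  ] turn [-0.02  0.01 -0.18]  |mm| 6.0 deg 1.0
```

View pics/w15.png

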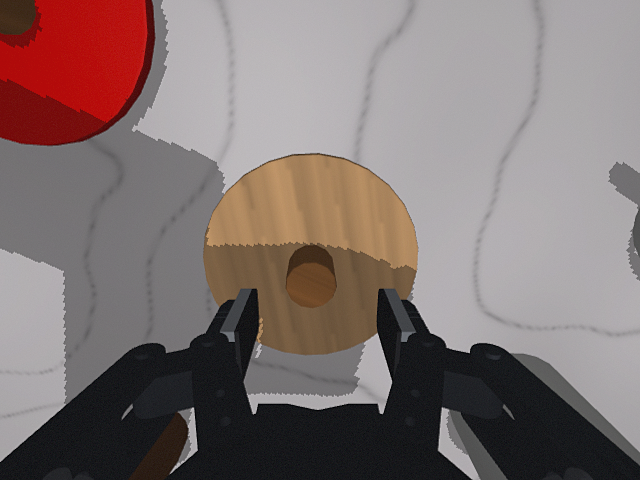

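>>> carry_out([
  [[0.1,-0.16,0,0,0,-0.18,55],[0.2,-0.16,0,0,0,-0.18,55],[0.2,-0.16,0,0,0,-0.18,50],[0.2,-0.16,0,0,0,-0.18,45],[0.2,-0.16,0,0,0,-0.18,40]],
])

```text
t: 16.75
tcp_pos: [0.4445, 0.2527, 0.0289]
tool_rot: [0.357, 0.61, -0.358, 0.61]
force: [-0.3, -0.7, 0.5]
finger_gap: 0.467
```

```bash
python3 - <<'E'
from h import *
w=snap("wrist","w16")
st()
print(proj(w,[manip.sense()["tcp_pos"]+np.array([0,0,.02])]))
delta([.4449,.2530,.030],orient(29.4+90,90,0,1))
E
```

```text
t 16.8 q [ 0.299  0.644  1.847 -0.002  0.652 -0.211] tcp [0.4445 0.2528 0.0289] F [-0.3  0.   0.1] gap 0.467
x [-0. -0. -1.] y [ 0.87  0.49 -0.  ] z [ 0.49 -0.87  0.  ] r 0.5114
[[316.7889251  285.70811448]]
shift [-0.04  0.02 -0.  ] turn [-0.02  0.01  0.01]  |mm| 1.0 deg 0.0
```

View pics/w16.png

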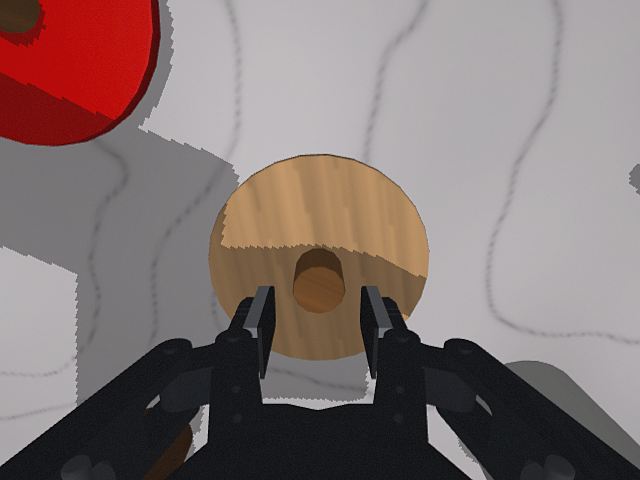

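>>> carry_out([
  [[0,0,0,0,0,0,30],[0,0,0,0,0,0,22],[0,0,0,0,0,0,15],[0,0,0,0,0,0,15],[0,0,0,0,0,0,15]],
], force=60)

```text
t: 17.3
tcp_pos: [0.4445, 0.2528, 0.029]
tool_rot: [0.357, 0.61, -0.358, 0.61]
force: [0.4, -0.2, -0.0]
finger_gap: 0.172
```

>>> carry_out([
  [[-0.2,0,0,0,0,0,15],[-0.8,0,0,0,0,0,15],[-2,0,0,0,0,0,15],[-3.6,0,0,0,0,0,15],[-5,0,0,0,0,0,15]],
])

```text
t: 17.8
tcp_pos: [0.4445, 0.2529, 0.1557]
tool_rot: [0.357, 0.61, -0.358, 0.61]
force: [0.9, -0.6, 0.1]
finger_gap: 0.172
```

```bash
python3 - <<'E'
from h import *
w=snap("wrist","w17"); s=snap("scene","s17")
st()
E
```

```text
t 17.9 q [ 3.00e-01  4.25e-01  1.75e+00 -1.00e-03  9.56e-01 -2.12e-01] tcp [0.4482 0.2542 0.159 ] F [ 0.7 -0.  -0.1] gap 0.174
x [ 0.01  0.   -1.  ] y [0.87 0.49 0.01] z [ 0.49 -0.87  0.  ] r 0.5152
```

View pics/w17.png

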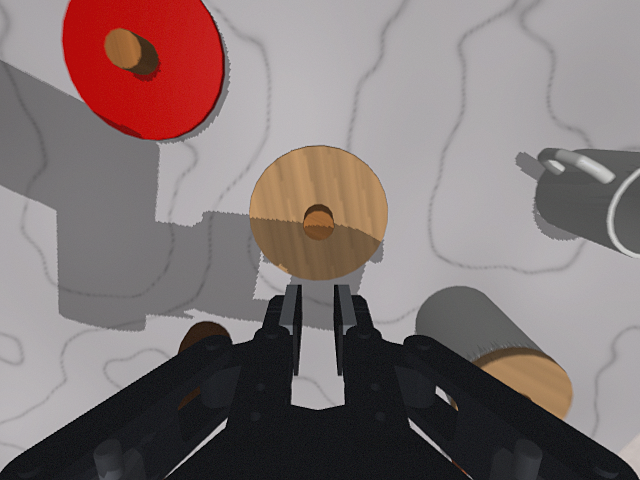

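View pics/s17.png

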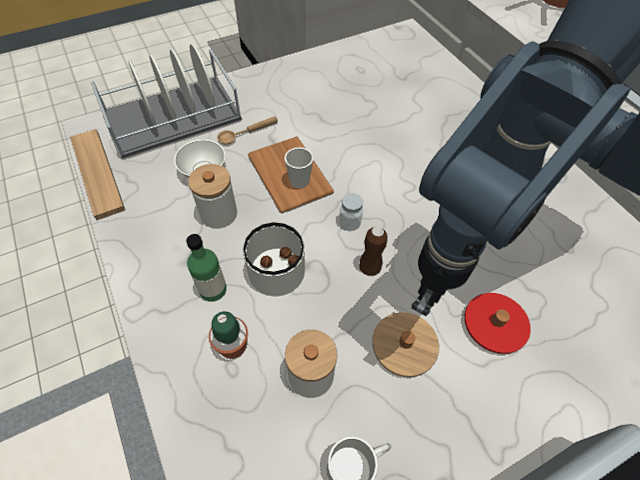

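```bash
python3 - <<'E'
from h import *
w=snap("wrist"); s=snap("scene"); t=snap("top"); st()
q=manip.sense(); Q=R.from_quat(q["tool_rot"]); p=q["tcp_pos"]
for x in (0,-.019,-.04): print(x,[proj(d,[p+Q.apply([x,0,0])]).round(1).tolist() for d in (w,s,t)])
print("knob",proj(w,[[.4449,.2530,.052],[.4449,.2530,.022]]), plane(w,318.5,226,.052))
crop(s,370,270,80,60,10,"s17c"); crop(t,170,230,80,60,10,"t17c"); 
E
```

```text
t 18.05 q [ 2.990e-01  4.320e-01  1.757e+00 -1.000e-03  9.550e-01 -2.120e-01] tcp [0.444  0.2528 0.1539] F [-0.4 -0.6 -0. ] gap 0.178
x [-0. -0. -1.] y [ 0.87  0.49 -0.  ] z [ 0.49 -0.87  0.  ] r 0.5109
0 [[[309.4, 265.8]], [[419.1, 314.8]], [[193.5, 265.6]]]
-0.019 [[[309.0, 279.4]], [[421.3, 310.3]], [[191.4, 264.3]]]
-0.04 [[[308.4, 298.0]], [[423.8, 305.1]], [[189.1, 262.9]]]
knob [[311.97059705 221.42270044]
 [312.15293266 213.3401295 ]] [0.45197569 0.25215867 0.052     ]
```

View pics/s17c.png

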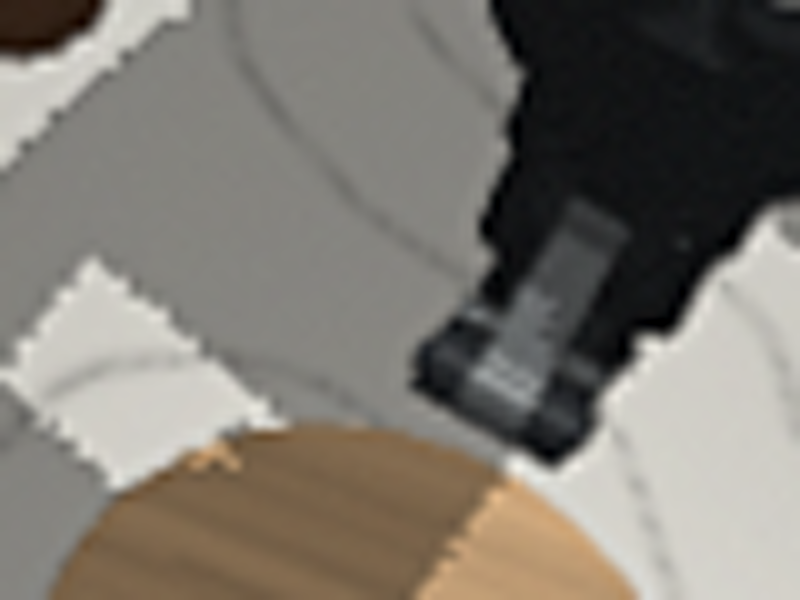

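View pics/t17c.png

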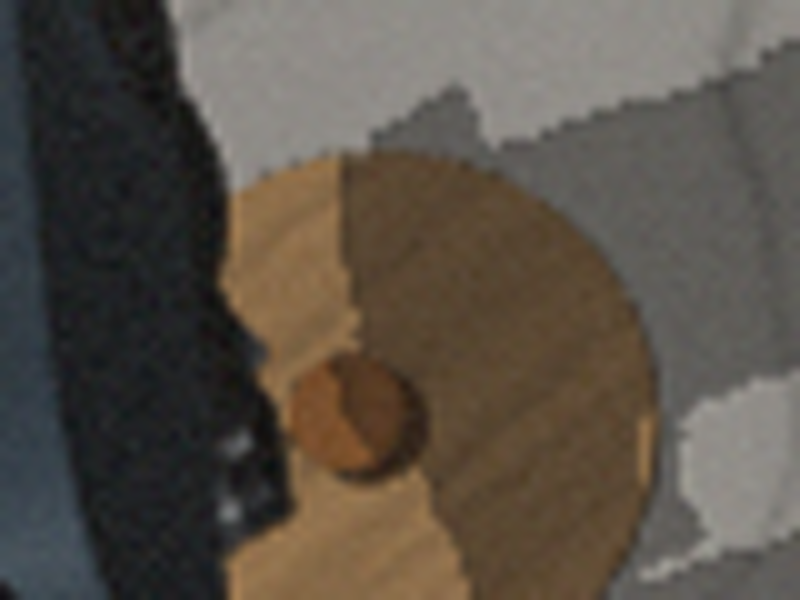

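```bash
python3 - <<'E'
from tri import *
print(tri((195,277),(420,311)))
print(plane(t,195,277,.154),plane(s,420,311,.154))
for i in range(3):
    manip.snapshot("top"); st()
crop(t,150,180,120,120,5,"t18c"); w=snap("wrist","w18")
E
```

```text
(array([0.4251, 0.2486, 0.1378]), array([[ 1.87, -1.71]]), array([[4.64, 1.21]]))
[0.41945131 0.24887608 0.154     ] [0.43841667 0.24749977 0.154     ]
t 18.2 q [ 2.990e-01  4.340e-01  1.757e+00 -1.000e-03  9.550e-01 -2.120e-01] tcp [0.4434 0.2526 0.1526] F [-0.1  0.2  0.2] gap 0.173
x [-0. -0. -1.] y [ 0.87  0.49 -0.  ] z [ 0.49 -0.87  0.  ] r 0.5103
t 18.25 q [ 2.990e-01  4.340e-01  1.757e+00 -1.000e-03  9.550e-01 -2.120e-01] tcp [0.4436 0.2526 0.1527] F [0.5 0.2 0.1] gap 0.172
x [-0. -0. -1.] y [ 0.87  0.49 -0.  ] z [ 0.49 -0.87  0.  ] r 0.5105
t 18.3 q [ 2.990e-01  4.340e-01  1.757e+00 -1.000e-03  9.550e-01 -2.120e-01] tcp [0.4438 0.2527 0.1528] F [0.2 0.1 0.7] gap 0.177
x [-0. -0. -1.] y [ 0.87  0.49 -0.  ] z [ 0.49 -0.87  0.  ] r 0.5106
```

View pics/t18c.png

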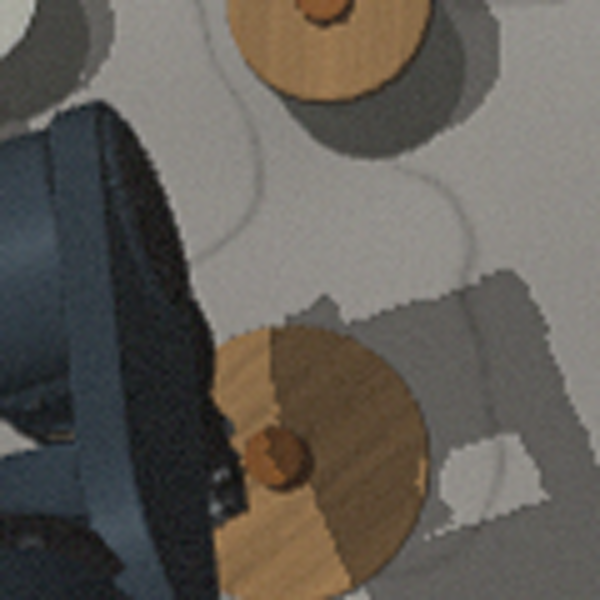

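View pics/w18.png

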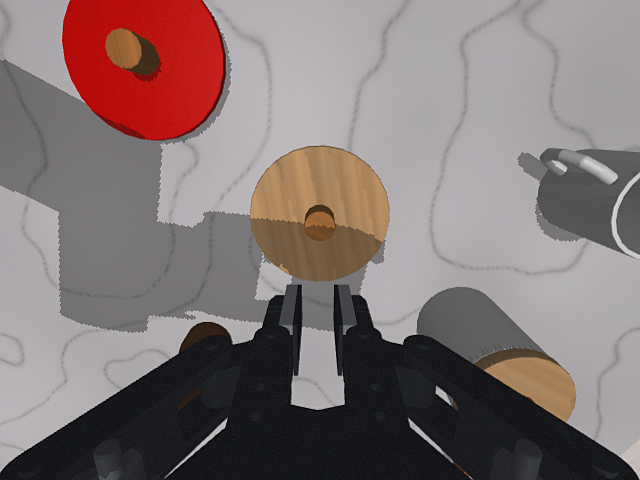

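```bash
python3 - <<'E'
from h import *
s=snap("scene");t=snap("top");w=snap("wrist")
q=manip.sense(); Q=R.from_quat(q["tool_rot"]); p=q["tcp_pos"]
for d,n in((s,'s'),(t,'t')):
    Rm=R.from_rotvec(d["rvec"]).as_matrix(); c=-Rm.T@np.array(d["tvec"]); print(n,"cam",c.round(3), "in tool",Q.inv().apply(c-p).round(3))
for x in (0,-.01,-.02,-.03):
    for y in (.0075,.02): print(x,y,[ (proj(s,[p+Q.apply([x,y,z])])[0]-[370,270]).round(1).tolist() for z in (-.011,.011)],[ (proj(w,[p+Q.apply([x,y,z])])[0]).round(1).tolist() for z in (-.011,.011)])
for x in (0,-.01,-.02,-.03):
    for y in (-.0075,-.02): print(x,y,"top",[ (proj(t,[p+Q.apply([x,y,z])])[0]-[170,230]).round(1).tolist() for z in (-.011,.011)],[ (proj(w,[p+Q.apply([x,y,z])])[0]).round(1).tolist() for z in (-.011,.011)])
crop(w,240,260,160,120,5,"w18c")
E
```

```text
s cam [0.763 0.459 0.891] in tool [-0.738  0.377 -0.024]
t cam [ 0.272 -0.027  1.363] in tool [-1.209 -0.29   0.16 ]
0 0.0075 [[52.6, 51.6], [41.4, 45.1]] [[330.2, 252.7], [329.8, 287.9]]
0 0.02 [[49.4, 57.2], [38.1, 50.6]] [[352.3, 252.7], [351.1, 287.9]]
-0.01 0.0075 [[53.8, 49.3], [42.4, 42.8]] [[330.9, 259.1], [330.4, 295.9]]
-0.01 0.02 [[50.6, 54.9], [39.2, 48.3]] [[354.1, 259.2], [352.8, 295.9]]
-0.02 0.0075 [[55.0, 46.9], [43.5, 40.4]] [[331.7, 266.3], [331.1, 304.7]]
-0.02 0.02 [[51.8, 52.6], [40.2, 45.9]] [[356.1, 266.3], [354.7, 304.7]]
-0.03 0.0075 [[56.2, 44.5], [44.6, 37.9]] [[332.5, 274.2], [331.9, 314.5]]
-0.03 0.02 [[53.0, 50.2], [41.3, 43.5]] [[358.4, 274.2], [356.8, 314.6]]
0 -0.0075 top [[20.6, 41.0], [29.7, 35.9]] [[303.8, 252.7], [304.3, 287.9]]
0 -0.02 top [[23.3, 46.1], [32.4, 40.9]] [[281.8, 252.7], [283.0, 287.9]]
-0.01 -0.0075 top [[19.5, 40.4], [28.7, 35.2]] [[303.1, 259.1], [303.6, 295.9]]
-0.01 -0.02 top [[22.2, 45.5], [31.4, 40.3]] [[279.9, 259.1], [281.2, 295.8]]
-0.02 -0.0075 top [[18.4, 39.7], [27.6, 34.6]] [[302.3, 266.2], [302.8, 304.7]]
-0.02 -0.02 top [[21.1, 44.9], [30.4, 39.7]] [[277.8, 266.2], [279.3, 304.7]]
-0.03 -0.0075 top [[17.2, 39.1], [26.6, 33.9]] [[301.4, 274.2], [302.0, 314.5]]
-0.03 -0.02 top [[20.0, 44.3], [29.4, 39.0]] [[275.5, 274.2], [277.1, 314.5]]
```

View pics/w18c.png

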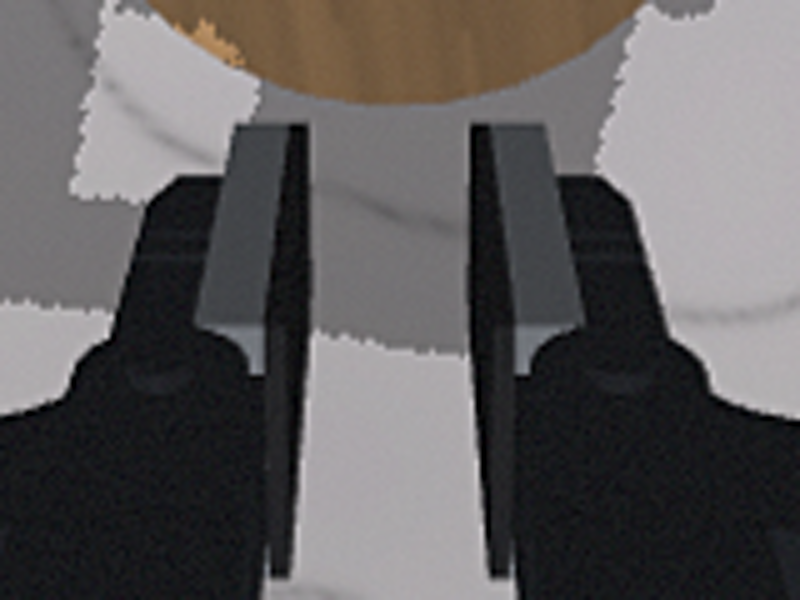

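```bash
python3 - <<'E'
from h import *
w=manip.snapshot("wrist"); s=manip.sense(); Rm=R.from_rotvec(w["rvec"]).as_matrix(); c=-Rm.T@w["tvec"]; print("cam in tool",R.from_quat(s["tool_rot"]).inv().apply(c-s["tcp_pos"]), "cam rot in tool",(R.from_quat(s["tool_rot"]).inv()*R.from_matrix(Rm.T)).as_matrix().round(3))
st()
sc=manip.snapshot("scene")
# tip by triangulation wrist+scene: left pad (-y) inner tip near-corner etc. use right finger outer tip
def P(d): return np.array([[d["fx"],0,d["cx"]],[0,d["fy"],d["cy"]],[0,0,1]])@np.c_[R.from_rotvec(d["rvec"]).as_matrix(),np.array(d["tvec"])]
# +y finger pad tip corners at z=-11: wrist outer (349,285) ; 
for wp,sp in [((349,285),(425.5,316.0)),((334,285),(425,314))]:
    X=cv2.triangulatePoints(P(w),P(sc),np.array(wp,float),np.array(sp,float)).ravel();X=X[:3]/X[3]; print(X, R.from_quat(s["tool_rot"]).inv().apply(X-s["tcp_pos"]), proj(w,X)-wp)
E
```

```text
cam in tool [-0.17907034  0.00030546 -0.07689624] cam rot in tool [[ 0.    -0.302  0.953]
 [ 1.     0.001 -0.   ]
 [-0.001  0.953  0.302]]
t 18.55 q [ 2.990e-01  4.330e-01  1.756e+00 -1.000e-03  9.550e-01 -2.120e-01] tcp [0.4444 0.2529 0.1536] F [ 0.7  0.1 -1.1] gap 0.176
x [-0. -0. -1.] y [ 0.87  0.49 -0.  ] z [ 0.49 -0.87  0.  ] r 0.5114
[0.45248122 0.26993523 0.19325157] [-0.03969718  0.01527743 -0.01089883] [[ 1.34839089 -1.9395931 ]]
[0.44831749 0.26464022 0.1871435 ] [-0.03357461  0.00906681 -0.00832499] [[ 1.89971907 -2.57462547]]
```

>>> carry_out([
  [[0.5,0,0,0,0,0,50],[1.5,0,0,0,0,0,50],[2.7,0,0,0,0,0,50],[3.9,0,0,0,0,0,50],[4.8,0,0,0,0,0,50]],
])

```text
t: 19.1
tcp_pos: [0.4441, 0.2526, 0.0325]
tool_rot: [0.356, 0.61, -0.358, 0.61]
force: [0.3, 0.0, -0.0]
finger_gap: 0.583
```

>>> carry_out([
  [[0.3,0,0,0,0,0,50],[0.6,0,0,0,0,0,50],[0.9,0,0,0,0,0,50],[1.1,0,0,0,0,0,50],[1.2,0,0,0,0,0,50]],
])

```text
t: 19.6
tcp_pos: [0.4448, 0.2529, 0.0041]
tool_rot: [0.357, 0.61, -0.358, 0.61]
force: [0.2, 0.7, -0.5]
finger_gap: 0.584
```

```bash
python3 - <<'E'
from h import *
w=snap("wrist","w19"); s=snap("scene")
crop(s,360,270,100,75,8,"s19c")
st()
E
```

```text
t 19.7 q [ 0.299  0.691  1.856 -0.002  0.595 -0.211] tcp [0.4447 0.2528 0.0041] F [0.7 0.  0.1] gap 0.584
x [-0. -0. -1.] y [ 0.87  0.49 -0.  ] z [ 0.49 -0.87  0.  ] r 0.5115
```

View pics/w19.png

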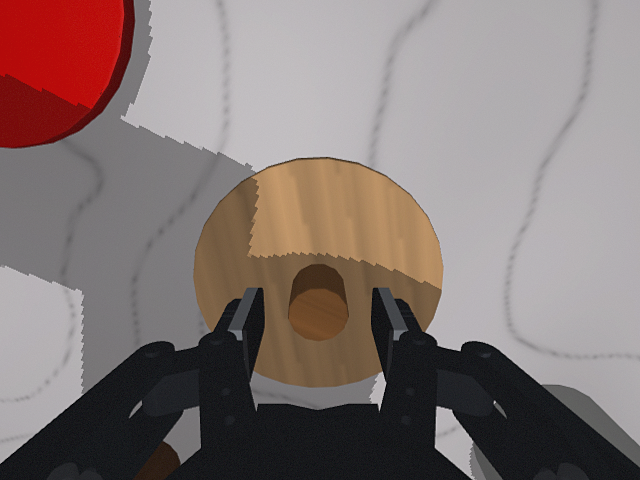

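View pics/s19c.png

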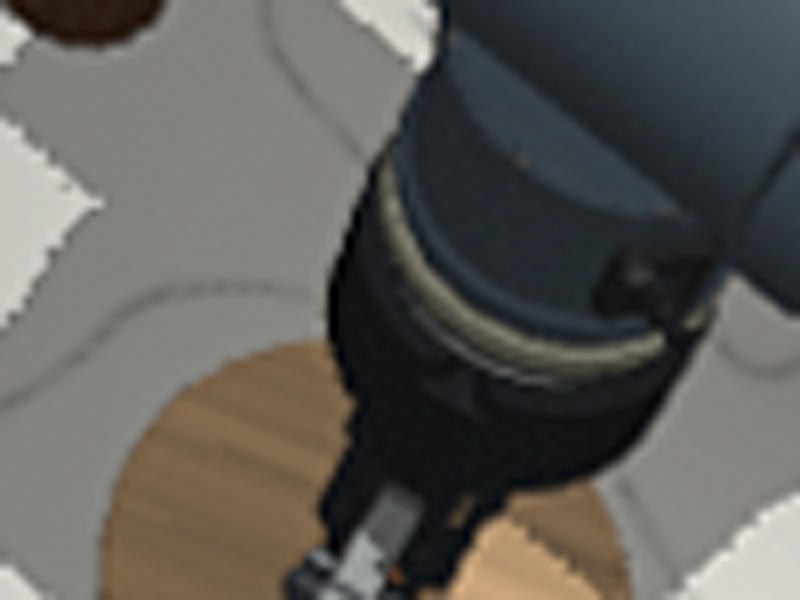

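>>> carry_out([
  [[0.2,0,0,0,0,0,50],[0.4,0,0,0,0,0,50],[0.6,0,0,0,0,0,50],[0.72,0,0,0,0,0,50],[0.72,0,0,0,0,0,45]],
])

```text
t: 20.2
tcp_pos: [0.4441, 0.2526, -0.0146]
tool_rot: [0.356, 0.61, -0.358, 0.61]
force: [-0.2, -0.2, 1.5]
finger_gap: 0.523
```

```bash
python3 - <<'E'
from h import *
w=snap("wrist","w20"); s=snap("scene")
st()
E
```

```text
t 20.3 q [ 0.299  0.727  1.861 -0.002  0.555 -0.211] tcp [ 0.4444  0.2527 -0.0142] F [0.3 0.  0.4] gap 0.523
x [-0. -0. -1.] y [ 0.87  0.49 -0.  ] z [ 0.49 -0.87  0.  ] r 0.5112
```

View pics/w20.png

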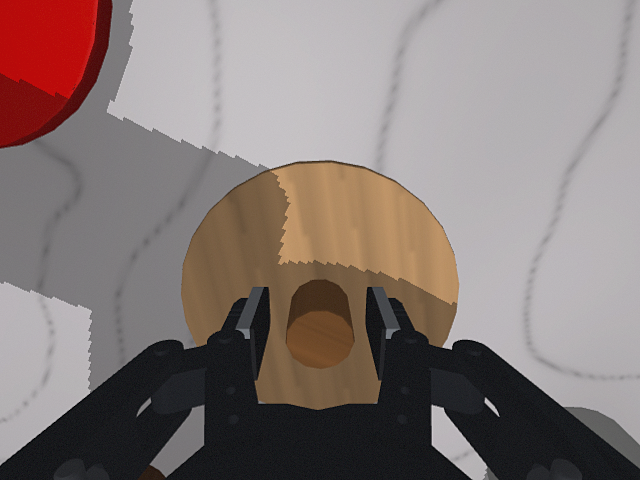

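>>> carry_out([
  [[0,0,0,0,0,0,36],[0,0,0,0,0,0,28],[0,0,0,0,0,0,20],[0,0,0,0,0,0,15],[0,0,0,0,0,0,15]],
], force=60)

```text
t: 20.8
tcp_pos: [0.445, 0.2529, -0.0136]
tool_rot: [0.357, 0.61, -0.357, 0.611]
force: [1.2, 0.1, 6.0]
finger_gap: 0.304
```

```bash
python3 - <<'E'
from h import *
st()
E
```

```text
t 20.8 q [ 0.299  0.726  1.861 -0.002  0.555 -0.211] tcp [ 0.445   0.2529 -0.0136] F [1.2 0.1 6. ] gap 0.304
x [ 0. -0. -1.] y [ 0.87  0.49 -0.  ] z [ 0.49 -0.87  0.  ] r 0.5118
```

>>> carry_out([
  [[-0.3,0,0,0,0,0,15],[-1.3,0,0,0,0,0,15],[-2.8,0,0,0,0,0,15],[-4.5,0,0,0,0,0,15],[-6.2,0,0,0,0,0,15]],
])

```text
t: 21.3
tcp_pos: [0.4433, 0.2525, 0.142]
tool_rot: [0.356, 0.611, -0.358, 0.61]
force: [0.5, 0.5, -2.0]
finger_gap: 0.308
```

```bash
python3 - <<'E'
from h import *
w=snap("wrist","w21"); s=snap("scene","s21")
st()
a=np.degrees(np.arctan2(-.025,.606)); print(a); delta([.606,-.025,.165],orient(a+90,90,0,1)); delta([.54,.11,.165],orient(104,90,0,1))
E
```

```text
t 21.4 q [ 3.000e-01  4.440e-01  1.763e+00 -1.000e-03  9.240e-01 -2.120e-01] tcp [0.4482 0.2542 0.1462] F [ 0.9 -0.3 -2. ] gap 0.304
x [ 0.01  0.   -1.  ] y [0.87 0.49 0.01] z [ 0.49 -0.87  0.  ] r 0.5153
-2.3623477192045863
shift [-0.71  0.04 12.83] turn [ 6.34  0.01 -0.12]  |mm| 321.0 deg 32.0
shift [-0.73  0.38  6.83] turn [ 3.07  0.02 -0.12]  |mm| 172.0 deg 15.0
```

View pics/w21.png

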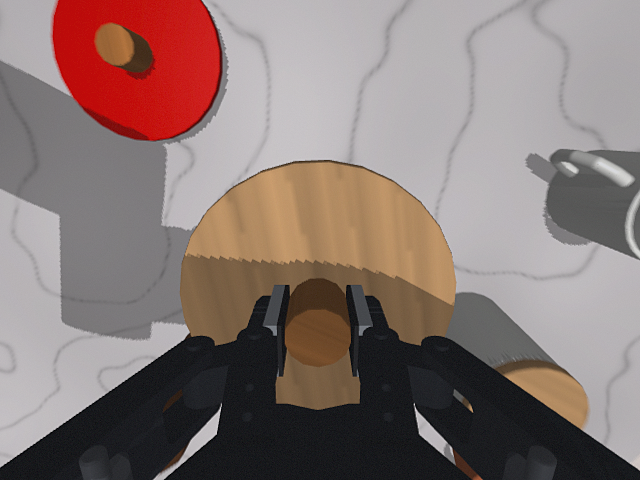

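View pics/s21.png

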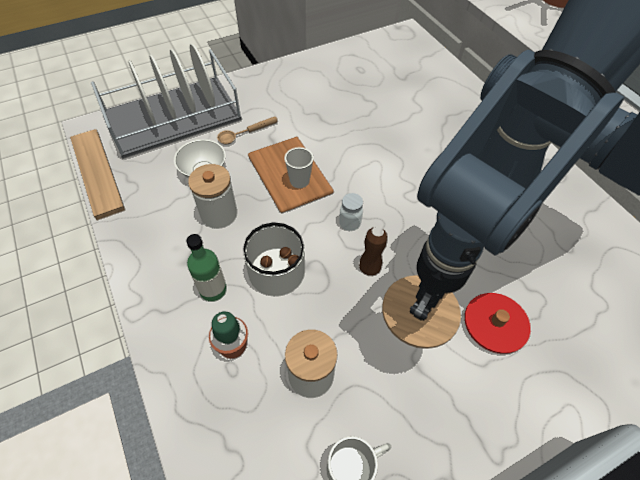

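>>> carry_out([
  [[-0.15,0,0.8,0.4,0,0,15],[-0.3,0.1,2.2,1,0,0,15],[-0.5,0.2,3.8,1.8,0,0,15],[-0.7,0.3,5.4,2.5,0,-0.1,15],[-0.7,0.35,6.8,3.1,0,-0.1,15]],
])

```text
t: 21.9
tcp_pos: [0.536, 0.1074, 0.158]
tool_rot: [0.434, 0.558, -0.44, 0.554]
force: [0.4, -0.2, -3.0]
finger_gap: 0.307
```

```bash
python3 - <<'E'
from h import *
w=snap("wrist","w22"); s=snap("scene"); t=snap("top","t22"); crop(t,290,165,75,75,8,"t22c"); crop(s,235,215,80,80,8,"s22c"); crop(t,290,165,75,75,8,"t22c")
st()
a=-2.4; delta([.606,-.025,.165],orient(a+90,90,0,1))
E
```

```text
t 22.05 q [-0.004  0.474  1.66  -0.005  1.019 -0.239] tcp [0.5356 0.107  0.1573] F [-0.4 -0.1 -1.2] gap 0.306
x [-0.01 -0.   -1.  ] y [ 0.97  0.24 -0.01] z [ 0.24 -0.97  0.  ] r 0.5462
shift [-0.31  1.49  5.8 ] turn [3.2  0.04 0.13]  |mm| 150.0 deg 16.0
```

View pics/w22.png

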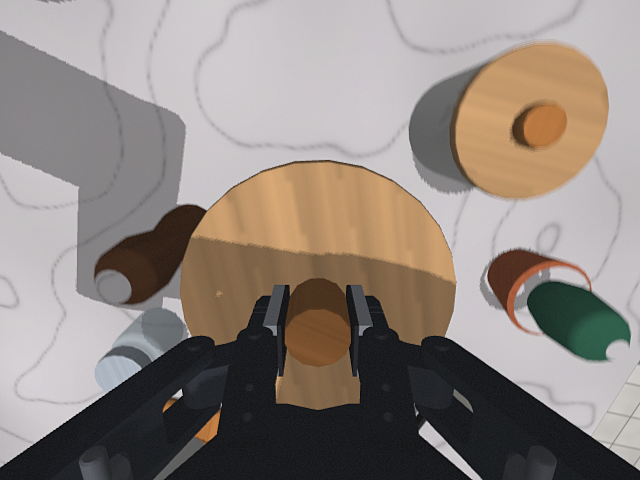

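View pics/t22c.png

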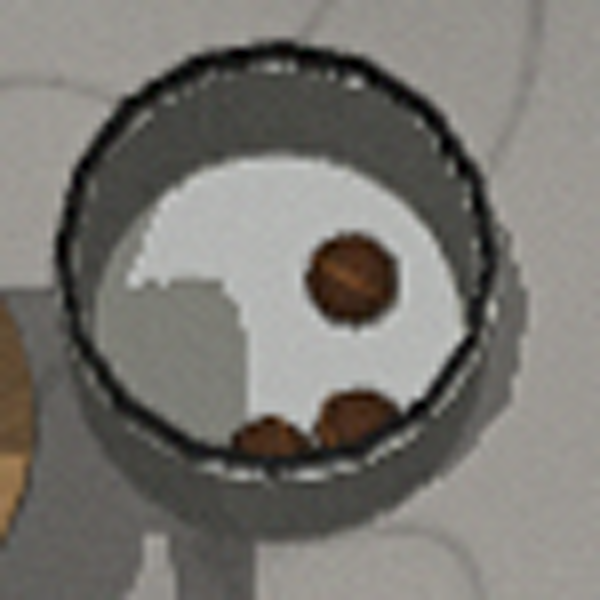

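View pics/s22c.png

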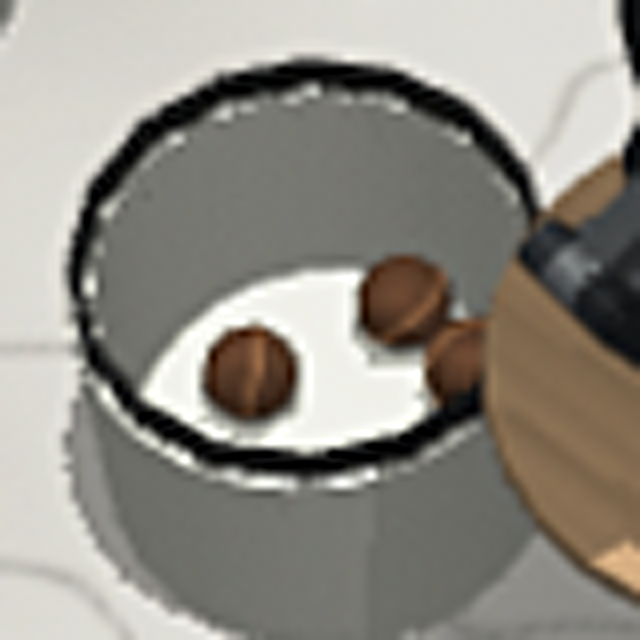

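>>> carry_out([
  [[0,0.2,0.8,0.5,0,0,15],[-0.1,0.6,2.2,1.2,0,0.05,15],[-0.2,1,3.7,2,0,0.1,15],[-0.3,1.35,5,2.7,0,0.1,15],[-0.3,1.5,5.75,3.2,0.05,0.13,15]],
])

```text
t: 22.55
tcp_pos: [0.6066, -0.0225, 0.1653]
tool_rot: [0.511, 0.49, -0.509, 0.49]
force: [-0.3, 0.8, -1.9]
finger_gap: 0.304
```

>>> carry_out([
  [[0,0,0,0,0,0,15],[0,0,0,0,0,0,15],[0,0,0,0,0,0,15],[0,0,0,0,0,0,15],[0,0,0,0,0,0,15]],
])

```text
t: 23.05
tcp_pos: [0.6058, -0.0204, 0.1661]
tool_rot: [0.51, 0.491, -0.508, 0.491]
force: [1.1, -0.1, -1.8]
finger_gap: 0.307
```

```bash
python3 - <<'E'
from h import *
s=snap("scene"); t=snap("top"); crop(t,280,150,100,100,7,"t23c"); crop(s,220,190,110,110,6,"s23c")
st()
a=-2.4; delta([.6055,-.024,.12],orient(a+90,90,0,1))
E
```

```text
t 23.15 q [-0.219  0.533  1.511  0.002  1.096 -0.183] tcp [ 0.6061 -0.0209  0.1662] F [-0.4  0.2 -2.4] gap 0.309
x [ 0.  0. -1.] y [ 1.   -0.04  0.  ] z [-0.04 -1.   -0.  ] r 0.6064
shift [ 1.85 -0.02  0.13] turn [ 0.06 -0.01 -0.02]  |mm| 46.0 deg 0.0
```

View pics/t23c.png

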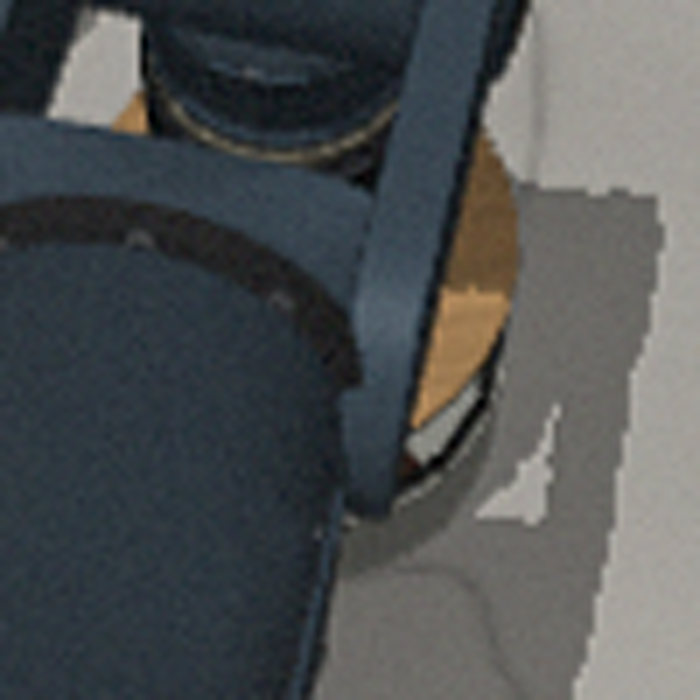

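View pics/s23c.png

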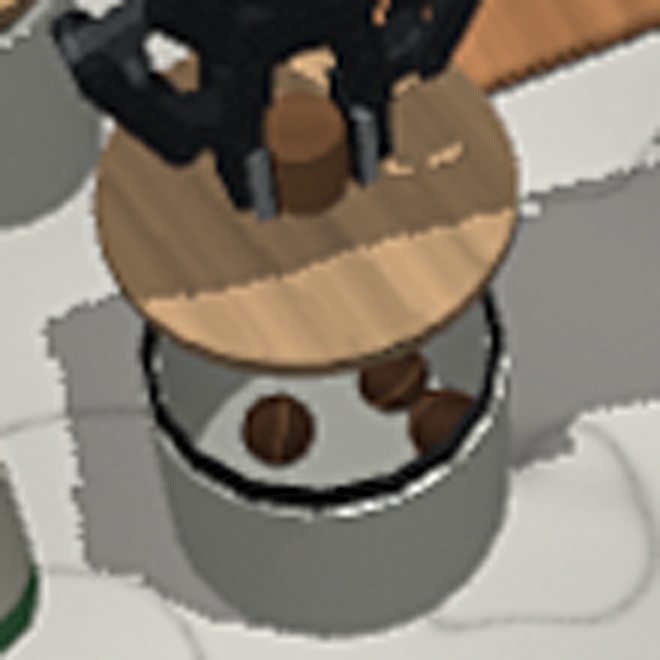

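```bash
python3 - <<'E'
from h import *
s=snap("scene"); t=snap("top")
for c,r,z in [((.606,-.0205),.067,.202),((.606,-.0205),.067,.192),((.6055,-.024),.064,.104),((.6055,-.021),.064,.104)]:
    p=circ(s,c,r,z,200); q=(p-[220,190]+.4)*6; print(c,z,"u range",q[:,0].min().round(0),q[:,0].max().round(0),"v",q[:,1].min().round(0),q[:,1].max().round(0))
    p=circ(t,c,r,z,200); q=(p-[280,150]+.4)*7; print("   top u",q[:,0].min().round(0),q[:,0].max().round(0),"v",q[:,1].min().round(0),q[:,1].max().round(0))
E
```

```text
(0.606, -0.0205) 0.202 u range 88.0 517.0 v 19.0 366.0
   top u 65.0 513.0 v 29.0 462.0
(0.606, -0.0205) 0.192 u range 93.0 518.0 v 38.0 384.0
   top u 67.0 511.0 v 40.0 469.0
(0.6055, -0.024) 0.104 u range 135.0 508.0 v 193.0 507.0
   top u 104.0 500.0 v 138.0 523.0
(0.6055, -0.021) 0.104 u range 138.0 512.0 v 199.0 514.0
   top u 95.0 491.0 v 139.0 523.0
```

>>> carry_out([
  [[0.3,0,0.1,0,0,0,15],[0.9,0,0.2,0,0,0,15],[1.6,0,0.2,0,0,0,15],[2.1,0,0.2,0,0,0,15],[2.4,0,0.2,0,0,0,15]],
])

```text
t: 23.75
tcp_pos: [0.6053, -0.0265, 0.1044]
tool_rot: [0.51, 0.491, -0.509, 0.49]
force: [-0.8, 0.5, -1.6]
finger_gap: 0.307
```

```bash
python3 - <<'E'
from h import *
s=snap("scene"); t=snap("top"); crop(t,280,150,100,100,7,"t24c"); crop(s,220,190,110,110,6,"s24c"); w=snap("wrist","w24")
st()
E
```

```text
t 23.9 q [-0.229  0.611  1.561  0.002  0.969 -0.191] tcp [ 0.606  -0.0265  0.1056] F [ 0.5  0.1 -1.3] gap 0.307
x [ 0.  0. -1.] y [ 1.   -0.04  0.  ] z [-0.04 -1.   -0.  ] r 0.6066
```

View pics/s24c.png

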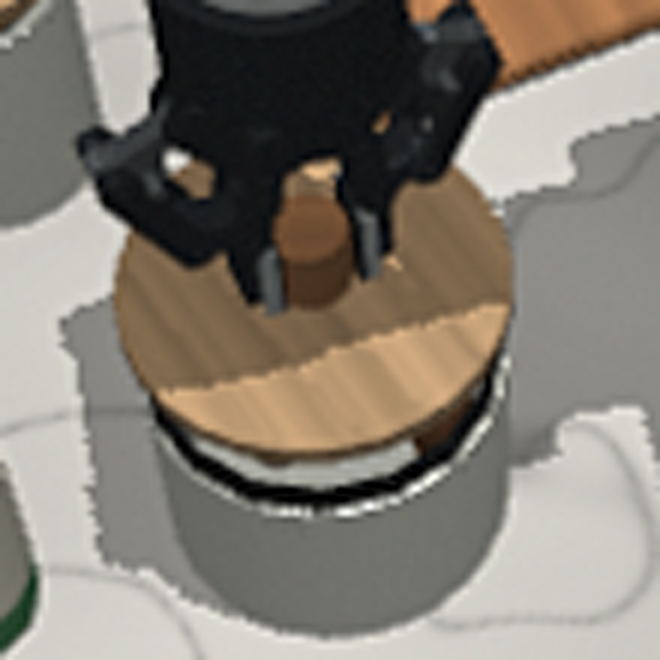

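View pics/w24.png

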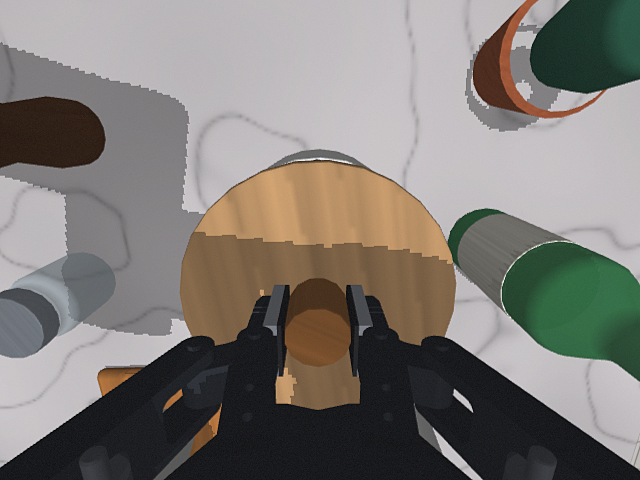

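```bash
python3 - <<'E'
from h import *
s=snap("scene"); t=snap("top"); w=snap("wrist")
for z in (.130,.142):
  for c in ((.606,-.0265),(.606,-.0235),(.610,-.0265)):
    p=circ(s,c,.067,z,200); q=(p-[220,190]+.4)*6; print(c,z,"u",q[:,0].min().round(0),q[:,0].max().round(0),"v",q[:,1].min().round(0),q[:,1].max().round(0), "knob top",((proj(s,[[*c,z+.03]])[0]-[220,190]+.4)*6).round(0))
for c in ((.606,-.0265),(.606,-.0235),(.610,-.0265)):
    p=circ(s,c,.061,.104,200); q=(p-[220,190]+.4)*6; print("seal",c,"u",q[:,0].min().round(0),q[:,0].max().round(0),"v",q[:,1].min().round(0),q[:,1].max().round(0))
    p=circ(w,c,.064,.095,200); print("   wrist u",p[:,0].min(),p[:,0].max(),"v",p[:,1].min())
    p=circ(w,c,.067,.130,200); print("   wrist lid u",p[:,0].min(),p[:,0].max(),"v",p[:,1].min())
E
```

```text
(0.606, -0.0265) 0.13 u 112.0 511.0 v 138.0 470.0 knob top [306. 247.]
(0.606, -0.0235) 0.13 u 115.0 515.0 v 144.0 478.0 knob top [309. 254.]
(0.61, -0.0265) 0.13 u 101.0 501.0 v 142.0 475.0 knob top [294. 251.]
(0.606, -0.0265) 0.142 u 107.0 511.0 v 117.0 452.0 knob top [303. 226.]
(0.606, -0.0235) 0.142 u 110.0 515.0 v 123.0 459.0 knob top [307. 233.]
(0.61, -0.0265) 0.142 u 96.0 500.0 v 121.0 457.0 knob top [291. 230.]
seal (0.606, -0.0265) u 140.0 495.0 v 195.0 494.0
   wrist u 209.80970346950878 420.2108720924364 v 155.4602326662678
   wrist lid u 182.86305715523966 446.563603761492 v 154.00073506616528
seal (0.606, -0.0235) u 143.0 499.0 v 201.0 501.0
   wrist u 209.14266554377764 420.48321573607404 v 149.87235815308037
   wrist lid u 181.91620131791413 447.0306839820829 v 147.1333888721637
seal (0.61, -0.0265) u 129.0 484.0 v 199.0 499.0
   wrist u 216.3955447948901 426.82592967964996 v 155.18030397153592
   wrist lid u 190.77072840220626 454.51321126469384 v 153.65719619002533
```

View pics/t24c.png

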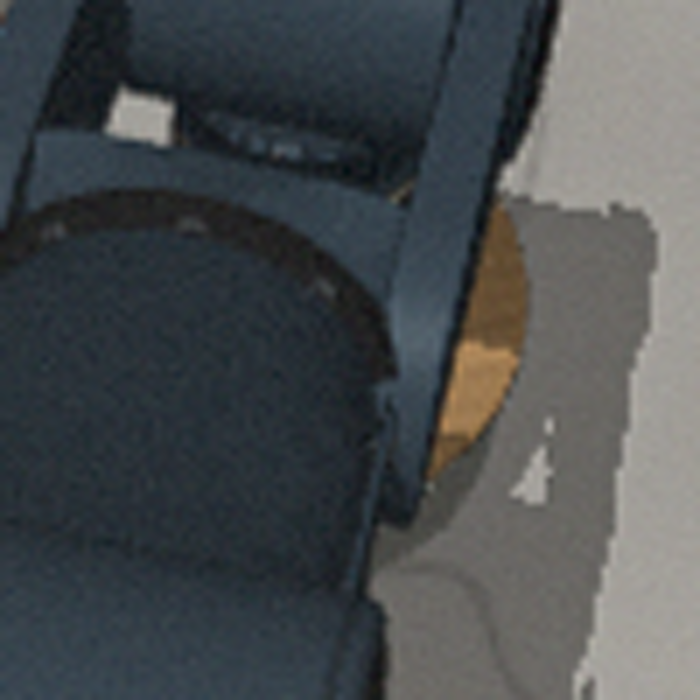

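```bash
python3 - <<'E'
from h import *
t=snap("top"); w=snap("wrist"); st()
for c in ((.606,-.0265),(.606,-.0305),(.606,-.0225)):
    p=circ(t,c,.067,.141,400); q=(p-[280,150]+.4)*7; print(c,"top lid u",q[:,0].min().round(0),q[:,0].max().round(0))
    p=circ(w,c,.067,.141,400); print("   wrist lid u",p[:,0].min(),p[:,0].max(),"v",p[:,1].min())
    p=circ(w,c,.0615,.104,400);q=circ(w,c,.064,.095,400); print("   wrist seal v",p[:,1].min(),"rim",q[:,1].min())
crop(w,250,135,140,60,5,"w24c")
E
```

```text
t 24.15 q [-0.228  0.609  1.56   0.002  0.969 -0.191] tcp [ 0.6069 -0.0266  0.1069] F [-0.2  0.5 -1.3] gap 0.309
x [ 0.  0. -1.] y [ 1.   -0.04  0.  ] z [-0.04 -1.   -0.  ] r 0.6074
(0.606, -0.0265) top lid u 96.0 523.0
   wrist lid u 174.1684326684281 454.8186808362302 v 155.69771428682344
   wrist seal v 161.4567562437612 rim 155.449356804431
(0.606, -0.0305) top lid u 109.0 535.0
   wrist lid u 175.56106209321393 454.1008268577134 v 165.36108682786613
   wrist seal v 169.09348814020296 rim 162.80571472916995
(0.606, -0.0225) top lid u 83.0 510.0
   wrist lid u 172.7522038490326 455.54746927096915 v 145.86815414658037
   wrist seal v 153.7160763918141 rim 147.9971047887093
```

View pics/w24c.png

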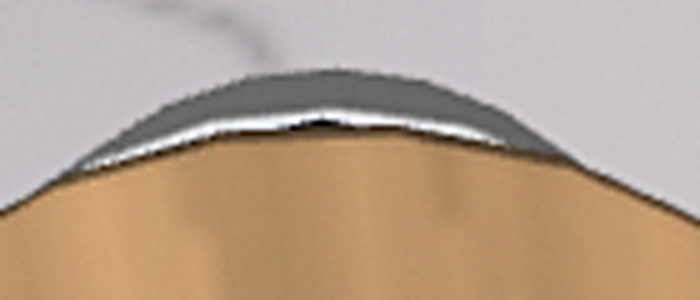

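>>> carry_out([
  [[0.15,0,-0.06,0,0,0,15],[0.4,0,-0.06,0,0,0,15],[0.65,0,-0.06,0,0,0,15],[0.85,0,-0.06,0,0,0,15],[1,0,-0.06,0,0,0,15]],
])

```text
t: 24.65
tcp_pos: [0.6059, -0.0249, 0.0802]
tool_rot: [0.51, 0.49, -0.509, 0.49]
force: [-0.1, 0.8, -1.6]
finger_gap: 0.312
```

```bash
python3 - <<'E'
from h import *
s=snap("scene"); crop(s,220,190,110,110,6,"s25c"); w=snap("wrist","w25")
st()
E
```

```text
t 24.75 q [-0.226  0.647  1.578  0.002  0.917 -0.189] tcp [ 0.6057 -0.0249  0.0802] F [ 0.5 -0.1 -0.8] gap 0.312
x [ 0.  0. -1.] y [ 1.   -0.04  0.  ] z [-0.04 -1.   -0.  ] r 0.6062
```

View pics/s25c.png

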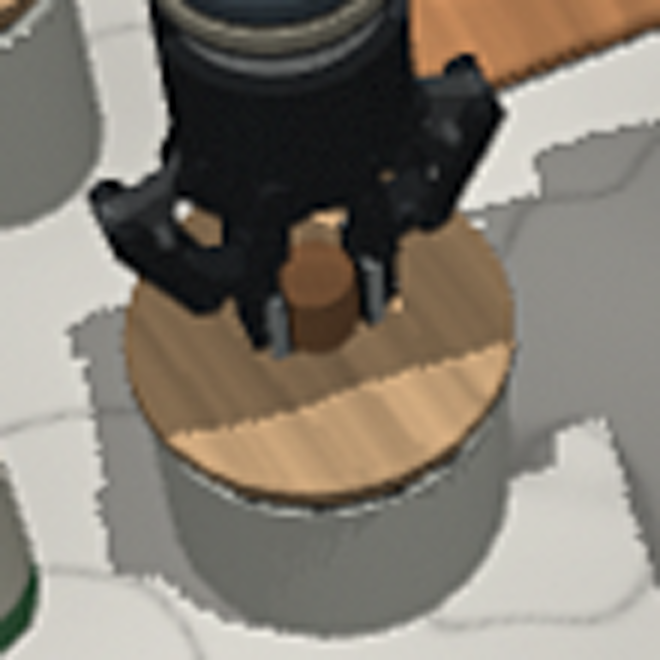

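View pics/w25.png

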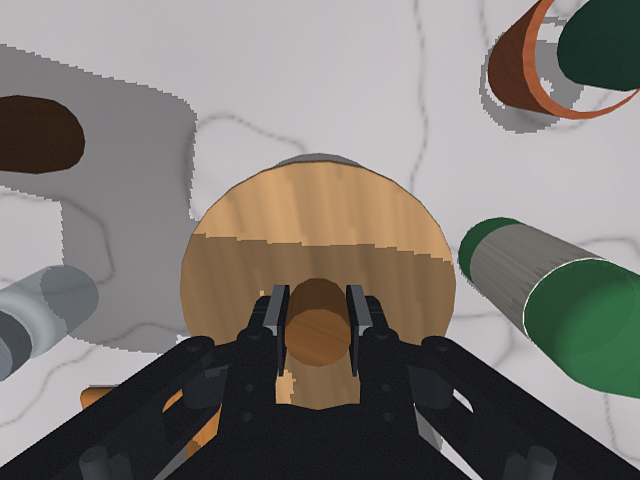

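>>> carry_out([
  [[0.05,0,0,0,0,0,15],[0.1,0,0,0,0,0,15],[0.15,0,0,0,0,0,15],[0.2,0,0,0,0,0,15],[0.2,0,0,0,0,0,15]],
])

```text
t: 25.25
tcp_pos: [0.6067, -0.025, 0.0774]
tool_rot: [0.51, 0.49, -0.509, 0.491]
force: [-1.2, -0.2, 5.0]
finger_gap: 0.311
```

>>> carry_out([
  [[0.05,0,0,0,0,0,15],[0.1,0,0,0,0,0,15],[0.15,0,0,0,0,0,15],[0.2,0,0,0,0,0,15],[0.2,0,0,0,0,0,15]],
])

```text
t: 25.75
tcp_pos: [0.6067, -0.025, 0.0725]
tool_rot: [0.51, 0.49, -0.508, 0.491]
force: [-2.2, 1.7, 5.1]
finger_gap: 0.309
```

>>> carry_out([
  [[0.05,0,0,0,0,0,15],[0.1,0,0,0,0,0,15],[0.15,0,0,0,0,0,15],[0.2,0,0,0,0,0,15],[0.2,0,0,0,0,0,15]],
])

```text
t: 26.25
tcp_pos: [0.6067, -0.0251, 0.0694]
tool_rot: [0.51, 0.49, -0.508, 0.491]
force: [-4.5, 0.2, 16.0]
finger_gap: 0.307
```

>>> carry_out([
  [[0.03,0,0,0,0,0,15],[0.05,0,0,0,0,0,15],[0.05,0,0,0,0,0,15],[0.05,0,0,0,0,0,15],[0.05,0,0,0,0,0,15]],
])

```text
t: 26.75
tcp_pos: [0.6068, -0.0251, 0.0693]
tool_rot: [0.51, 0.49, -0.508, 0.491]
force: [-6.1, 1.0, 22.3]
finger_gap: 0.313
```

```bash
python3 - <<'E'
from h import *
s=snap("scene"); crop(s,220,190,110,110,6,"s26c"); w=snap("wrist","w26")
st()
E
```

```text
t 26.85 q [-2.260e-01  6.620e-01  1.585e+00  1.000e-03  8.910e-01 -1.890e-01] tcp [ 0.6068 -0.025   0.0694] F [-6.5  1.5 21.5] gap 0.309
x [ 0.  0. -1.] y [ 1.   -0.04  0.  ] z [-0.04 -1.   -0.  ] r 0.6073
```

View pics/s26c.png

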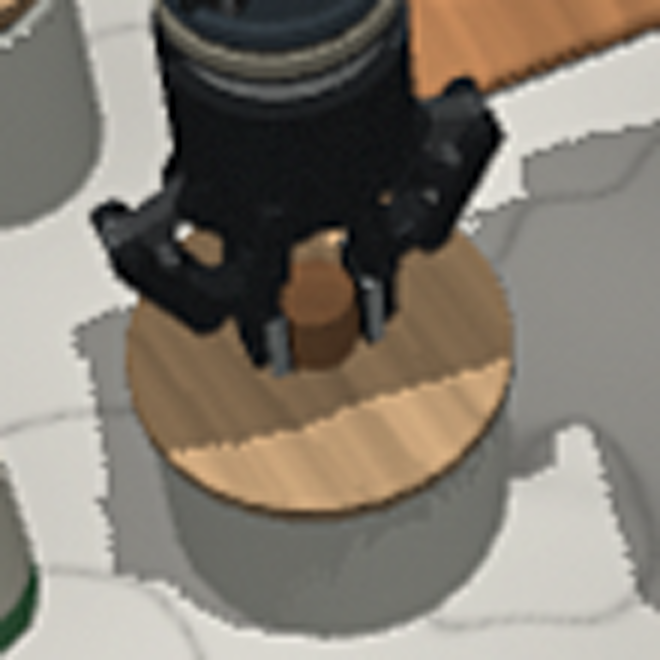

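>>> carry_out([
  [[-0.08,0,0,0,0,0,15],[-0.16,0,0,0,0,0,15],[-0.16,0,0,0,0,0,30],[-0.16,0,0,0,0,0,40],[-0.16,0,0,0,0,0,50]],
])

```text
t: 27.35
tcp_pos: [0.6064, -0.025, 0.0684]
tool_rot: [0.51, 0.49, -0.509, 0.491]
force: [-0.1, -0.0, -0.1]
finger_gap: 0.584
```

>>> carry_out([
  [[-0.3,0,0,0,0,0,50],[-1,0,0,0,0,0,50],[-2,0,0,0,0,0,50],[-3.5,0,0,0,0,0,40],[-5,0,0,0,0,0,20]],
])

```text
t: 27.85
tcp_pos: [0.6056, -0.025, 0.1949]
tool_rot: [0.51, 0.49, -0.509, 0.49]
force: [0.8, -0.2, -1.5]
finger_gap: 0.315
```

```bash
python3 - <<'E'
from h import *
s=snap("scene"); crop(s,220,190,110,110,6,"s27c"); w=snap("wrist","w27")
st()
delta([.6655,-.2365,.20],orient(-19.6+90,90,0,1))
E
```

```text
t 27.95 q [-0.226  0.494  1.475  0.002  1.158 -0.189] tcp [ 0.6104 -0.0259  0.2002] F [ 1.1  0.4 -0.4] gap 0.233
x [ 0.01 -0.   -1.  ] y [ 1.   -0.04  0.01] z [-0.04 -1.    0.  ] r 0.6109
shift [0.06 2.52 8.33] turn [ 3.49 -0.01 -0.17]  |mm| 218.0 deg 17.0
```

View pics/s27c.png

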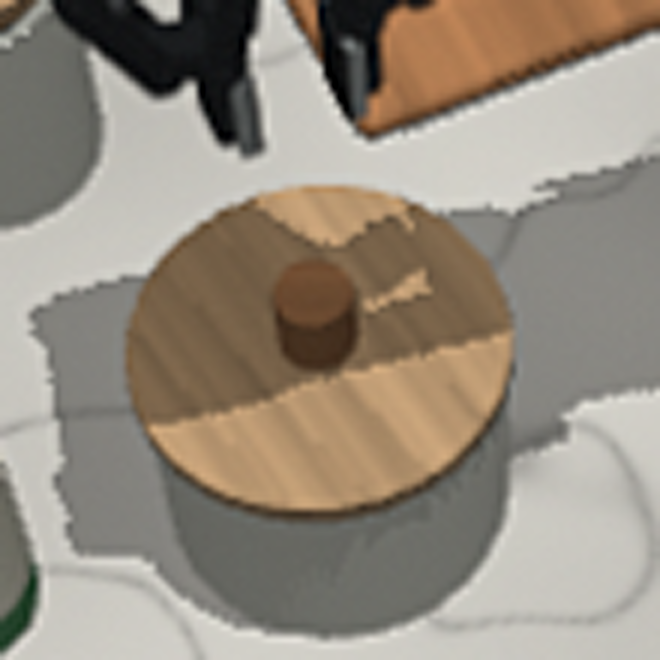

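View pics/w27.png

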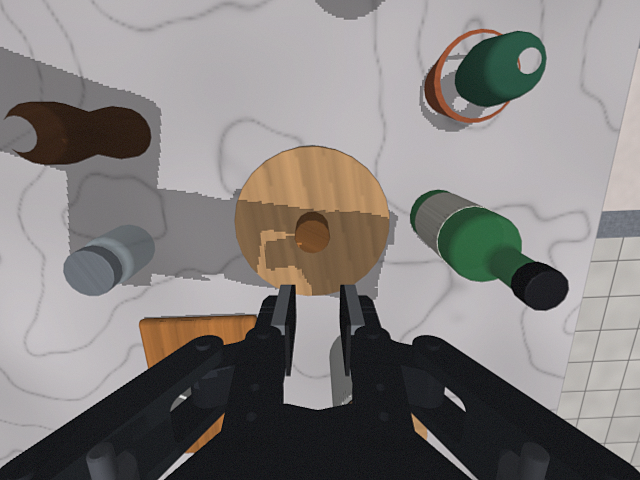

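>>> carry_out([
  [[0,0.3,1.2,0.6,0,0,5],[0,0.8,2.8,1.3,0,0,0],[0,1.4,4.6,2,0,-0.1,0],[0,2,6.5,2.8,0,-0.1,0],[0,2.45,8.3,3.5,0,-0.17,0]],
])

```text
t: 28.45
tcp_pos: [0.6596, -0.2366, 0.1932]
tool_rot: [-0.576, -0.41, 0.582, -0.403]
force: [0.4, 0.2, 0.4]
finger_gap: 0.001
```

>>> carry_out([
  [[0,0,0,0,0,0,0],[0,0,0,0,0,0,0],[0,0,0,0,0,0,0],[0,0,0,0,0,0,0],[0,0,0,0,0,0,0]],
])

```text
t: 28.95
tcp_pos: [0.6593, -0.2332, 0.194]
tool_rot: [-0.575, -0.411, 0.581, -0.404]
force: [0.2, 0.2, 0.4]
finger_gap: -0.002
```

```bash
python3 - <<'E'
from h import *
s=snap("scene","s28"); w=snap("wrist","w28"); st()
p=manip.sense()["tcp_pos"]
print(plane(w,322,238,.143), proj(w,[[.6646,-.235,.144],p]))
E
```

```text
t 29.05 q [-0.498  0.638  1.213 -0.003  1.303 -0.156] tcp [ 0.6595 -0.2336  0.1941] F [ 0.5 -0.1  0.3] gap -0.001
x [-0.01  0.   -1.  ] y [ 0.94 -0.34 -0.01] z [-0.34 -0.94  0.  ] r 0.6996
[ 0.6636436  -0.23095842  0.143     ] [[325.11047754 243.05091765]
 [316.68397378 271.35640662]]
```

View pics/w28.png

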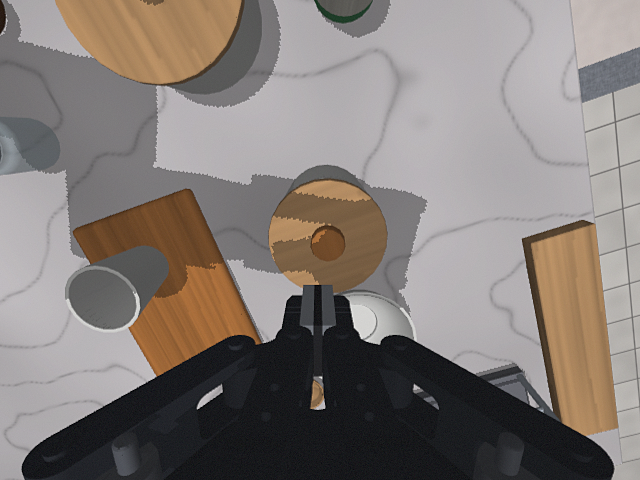

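View pics/s28.png

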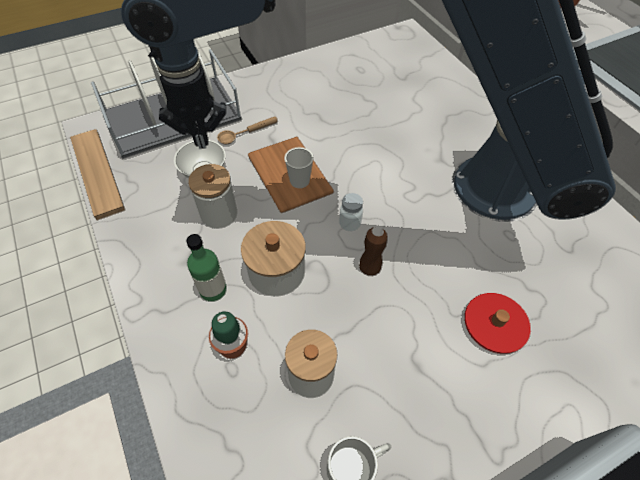

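```bash
python3 - <<'E'
from h import *
w=snap("wrist"); st(); crop(w,260,170,140,140,5,"w28c")
print(plane(w,328,244,.143))
delta([.6655,-.2355,.125],orient(-20+90,90,0,1))
E
```

```text
t 29.1 q [-0.499  0.638  1.213 -0.003  1.303 -0.156] tcp [ 0.6595 -0.2338  0.1941] F [ 0.2 -1.  -0.4] gap -0.0
x [-0.01  0.   -1.  ] y [ 0.94 -0.34 -0.01] z [-0.34 -0.94  0.  ] r 0.6997
[ 0.66628747 -0.23696069  0.143     ]
shift [ 2.76  0.29 -0.02] turn [0.08 0.01 0.15]  |mm| 69.0 deg 1.0
```

View pics/w28c.png

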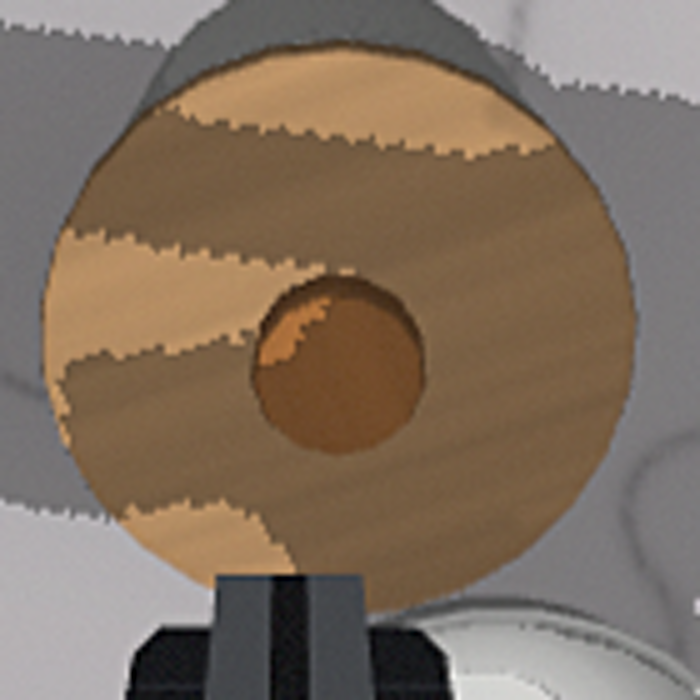

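>>> carry_out([
  [[0.4,0.1,0,0,0,0.1,0],[1,0.2,0,0,0,0.15,0],[1.7,0.3,0.02,0,0,0.15,0],[2.3,0.3,0.02,0,0,0.15,0],[2.6,0.3,0.02,0,0,0.15,0]],
])

```text
t: 29.6
tcp_pos: [0.6642, -0.2369, 0.1261]
tool_rot: [-0.577, -0.408, 0.579, -0.406]
force: [-0.7, -0.1, -0.6]
finger_gap: -0.002
```

```bash
python3 - <<'E'
from h import *
s=snap("scene"); w=snap("wrist","w29"); st(); crop(s,170,120,90,90,7,"s29c")
print(plane(w,328,244,.143))
delta([.6660,-.2362,.115],orient(-20+90,90,0,1))
E
```

```text
t 29.7 q [-5.000e-01  7.090e-01  1.267e+00 -1.000e-03  1.169e+00 -1.560e-01] tcp [ 0.6643 -0.2369  0.1267] F [ 0.6 -0.6  0.9] gap 0.002
x [-0.  0. -1.] y [ 0.94 -0.34 -0.  ] z [-0.34 -0.94  0.  ] r 0.7053
[ 0.67702582 -0.21757128  0.143     ]
shift [ 0.47  0.05 -0.05] turn [0.06 0.   0.04]  |mm| 12.0 deg 0.0
```

View pics/w29.png

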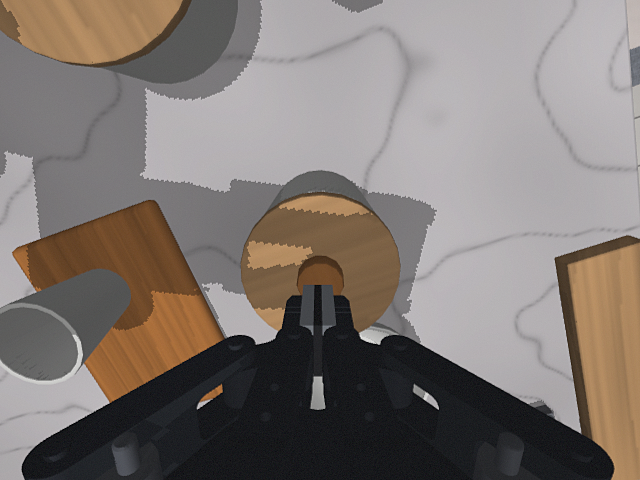

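View pics/s29c.png

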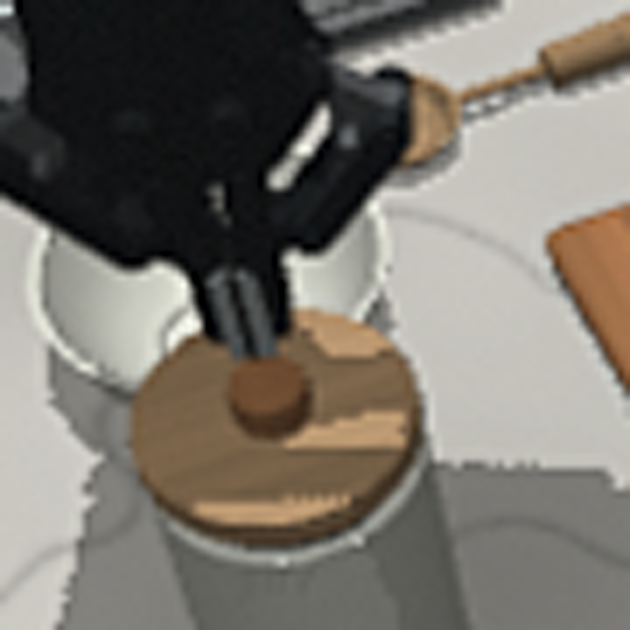

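>>> carry_out([
  [[0.15,0.02,0,0,0,0,0],[0.3,0.05,-0.02,0,0,0,0],[0.45,0.05,-0.03,0,0,0,0],[0.55,0.05,-0.03,0,0,0,0],[0.6,0.05,-0.03,0,0,0,0]],
])

```text
t: 30.2
tcp_pos: [0.6668, -0.2372, 0.1135]
tool_rot: [-0.578, -0.407, 0.578, -0.407]
force: [0.7, 0.6, -1.0]
finger_gap: 0.004
```

>>> carry_out([
  [[0.04,0,0,0,0,0,0],[0.08,0,0,0,0,0,0],[0.12,0,0,0,0,0,0],[0.16,0,0,0,0,0,0],[0.2,0,0,0,0,0,0]],
])

```text
t: 30.7
tcp_pos: [0.6669, -0.2373, 0.1086]
tool_rot: [-0.578, -0.407, 0.578, -0.407]
force: [0.4, 0.5, 0.5]
finger_gap: -0.001
```

```bash
python3 - <<'E'
from h import *
s=snap("scene"); w=snap("wrist","w30"); st(); crop(s,170,120,90,90,7,"s30c")
E
```

```text
t 30.8 q [-4.990e-01  7.310e-01  1.277e+00 -1.000e-03  1.134e+00 -1.550e-01] tcp [ 0.6668 -0.2372  0.1085] F [-0.   0.5 -0.1] gap -0.001
x [-0. -0. -1.] y [ 0.94 -0.34 -0.  ] z [-0.34 -0.94  0.  ] r 0.7077
```

View pics/w30.png

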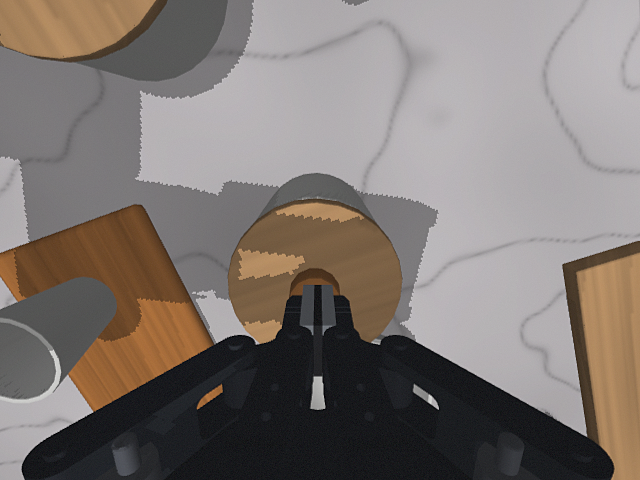

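View pics/s30c.png

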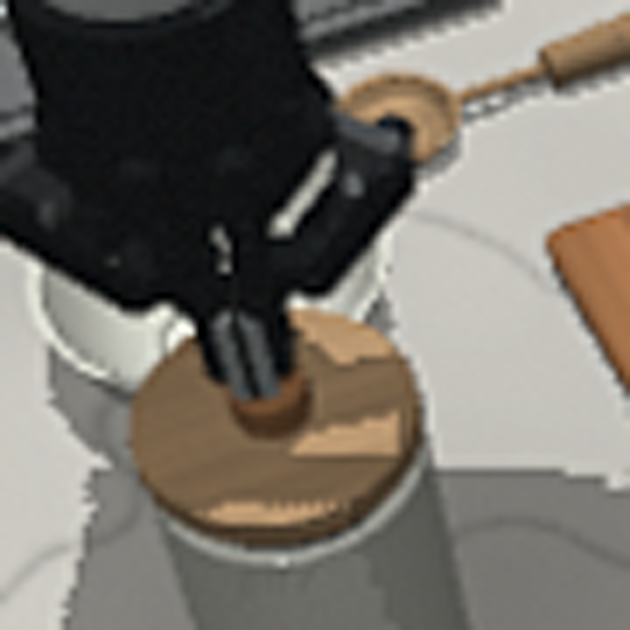

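>>> carry_out([
  [[0.05,0,0,0,0,0,0],[0.1,0,0,0,0,0,0],[0.15,0,0,0,0,0,0],[0.2,0,0,0,0,0,0],[0.2,0,0,0,0,0,0]],
])

```text
t: 31.3
tcp_pos: [0.667, -0.2373, 0.1051]
tool_rot: [-0.578, -0.407, 0.578, -0.408]
force: [-2.5, 1.3, 6.1]
finger_gap: 0.001
```

>>> carry_out([
  [[0.05,0,0,0,0,0,0],[0.1,0,0,0,0,0,0],[0.15,0,0,0,0,0,0],[0.2,0,0,0,0,0,0],[0.2,0,0,0,0,0,0]],
])

```text
t: 31.8
tcp_pos: [0.667, -0.2373, 0.1003]
tool_rot: [-0.578, -0.407, 0.578, -0.408]
force: [-1.5, 0.5, 6.7]
finger_gap: -0.001
```

>>> carry_out([
  [[0.05,0,0,0,0,0,0],[0.1,0,0,0,0,0,0],[0.15,0,0,0,0,0,0],[0.2,0,0,0,0,0,0],[0.2,0,0,0,0,0,0]],
])

```text
t: 32.3
tcp_pos: [0.6671, -0.2374, 0.0981]
tool_rot: [-0.578, -0.407, 0.578, -0.408]
force: [-5.2, 3.1, 16.5]
finger_gap: -0.0
```

>>> carry_out([
  [[0.04,0,0,0,0,0,0],[0.08,0,0,0,0,0,0],[0.08,0,0,0,0,0,0],[0.08,0,0,0,0,0,0],[0.08,0,0,0,0,0,0]],
])

```text
t: 32.8
tcp_pos: [0.6672, -0.2374, 0.098]
tool_rot: [0.578, 0.406, -0.578, 0.408]
force: [-8.0, 2.6, 24.3]
finger_gap: 0.005
```

```bash
python3 - <<'E'
from h import *
s=snap("scene"); st(); crop(s,170,120,90,90,7,"s31c")
E
```

```text
t 32.85 q [-4.990e-01  7.420e-01  1.285e+00 -1.000e-03  1.112e+00 -1.550e-01] tcp [ 0.6672 -0.2374  0.098 ] F [-8.3  3.1 22.9] gap -0.0
x [ 0. -0. -1.] y [ 0.94 -0.34  0.  ] z [-0.34 -0.94  0.  ] r 0.7082
```

View pics/s31c.png

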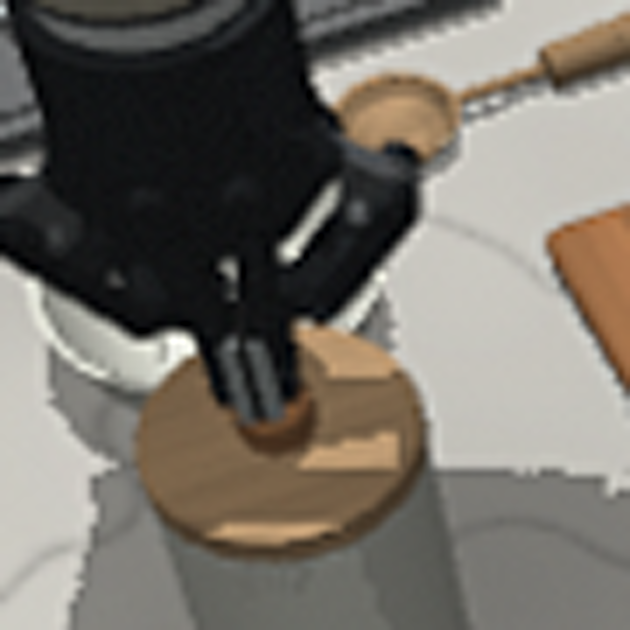

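>>> carry_out([
  [[-0.3,0,0,0,0,0,0],[-1.2,0,0,0,0,0,0],[-2.6,0,0,0,0,0,0],[-4.2,0,0,0,0,0,0],[-6,0,0,0,0,0,0]],
])

```text
t: 33.35
tcp_pos: [0.6661, -0.2368, 0.2415]
tool_rot: [-0.577, -0.408, 0.579, -0.406]
force: [1.0, 0.7, 0.3]
finger_gap: -0.004
```

>>> carry_out([
  [[0,-0.6,0,0,0,0,0],[0,-1.8,0,0,0,0,0],[0,-3.2,0,0,0,0,0],[0,-4.6,0,0,0,0,0],[0,-5.5,0,0,0,0,0]],
])

```text
t: 33.85
tcp_pos: [0.5349, -0.1896, 0.2413]
tool_rot: [-0.578, -0.408, 0.579, -0.407]
force: [0.3, -0.5, 0.7]
finger_gap: 0.001
```

```bash
python3 - <<'E'
from h import *
st(); s=snap("scene","s32"); t=snap("top","t32"); w=snap("wrist","w32")
a=cv2.resize(s["image"][140:240,160:310,::-1],None,fx=4,fy=4,interpolation=cv2.INTER_CUBIC); cv2.imwrite("pics/s32c.png",a)
E
```

```text
t 33.85 q [-5.370e-01  3.970e-01  1.520e+00 -1.000e-03  1.226e+00 -1.930e-01] tcp [ 0.5349 -0.1896  0.2413] F [ 0.3 -0.5  0.7] gap 0.001
x [-0.  0. -1.] y [ 0.94 -0.34 -0.  ] z [-0.34 -0.94  0.  ] r 0.5675
```

View pics/s32.png

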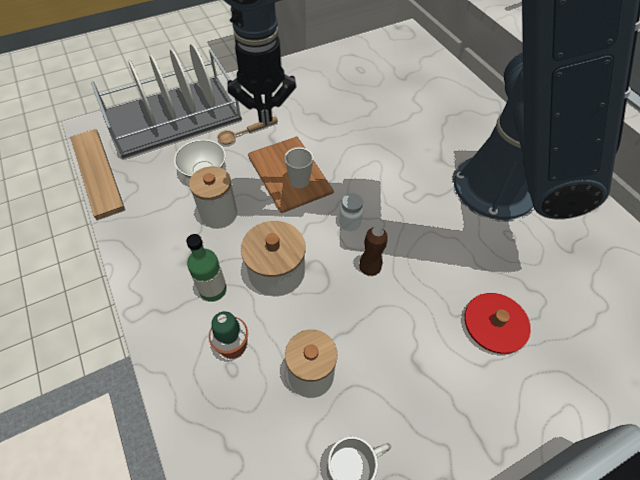

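View pics/s32c.png

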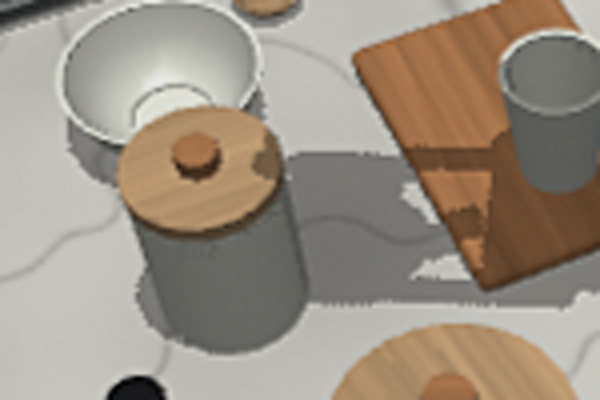

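View pics/t32.png

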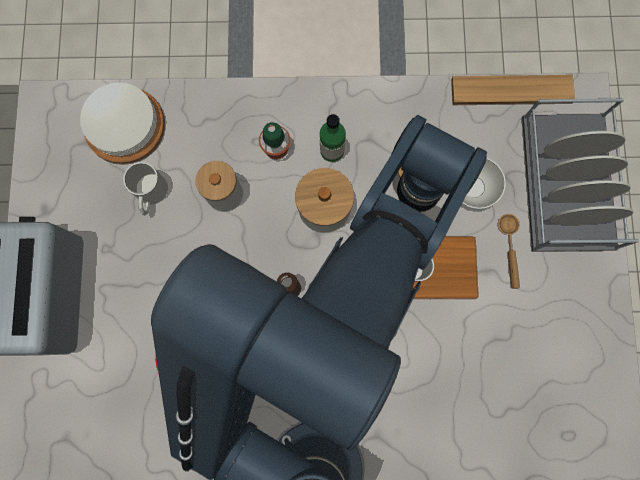

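View pics/w32.png

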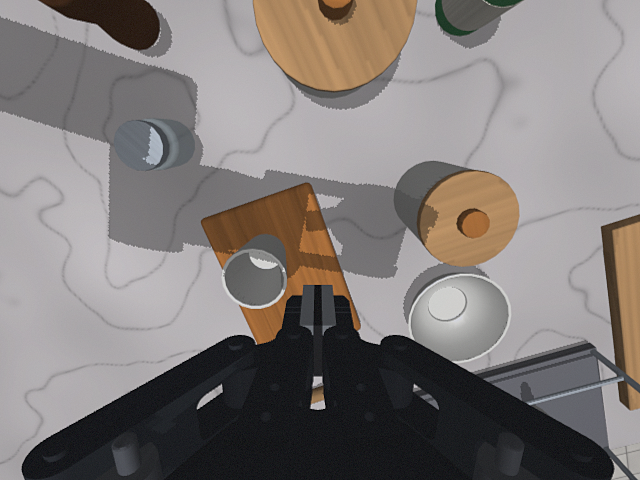

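```bash
python3 - <<'E'
from h import *
s=snap("scene"); t=snap("top"); crop(t,285,160,80,80,9,"t33c"); crop(s,235,215,80,80,9,"s33c"); st()
E
```

```text
t 34.1 q [-5.370e-01  4.010e-01  1.513e+00 -1.000e-03  1.226e+00 -1.930e-01] tcp [ 0.5386 -0.1915  0.242 ] F [-0.  -0.5  0.7] gap -0.001
x [ 0. -0. -1.] y [ 0.94 -0.34  0.  ] z [-0.34 -0.94  0.  ] r 0.5716
```

View pics/t33c.png

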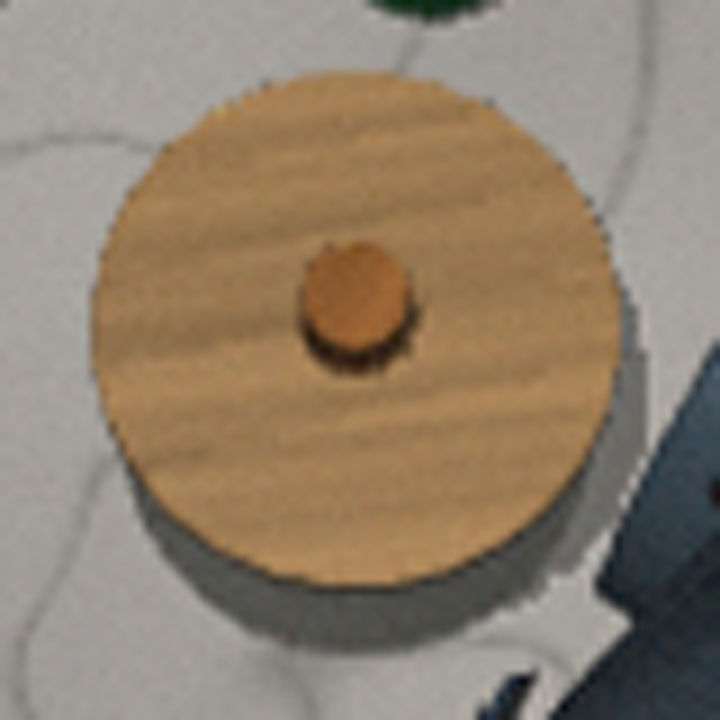

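View pics/s33c.png

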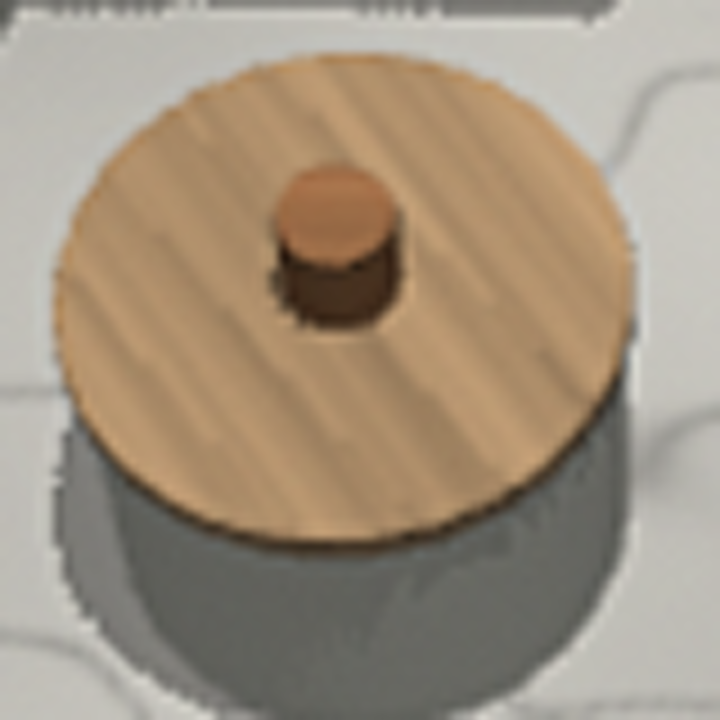

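```bash
python3 - <<'E'
from tri import *
print("lid knob",tri((285+356/9-.45,160+293/9-.45),(235+337/9-.45,215+215/9-.45)))
st()
print(manip.sign_off())
E
```

```text
lid knob (array([ 0.6068, -0.0265,  0.1341]), array([[-0.3 ,  0.42]]), array([[-0.87, -0.24]]))
t 34.2 q [-5.370e-01  4.020e-01  1.512e+00 -1.000e-03  1.226e+00 -1.930e-01] tcp [ 0.5387 -0.1916  0.2416] F [ 0.2 -0.3 -0.6] gap -0.001
x [ 0. -0. -1.] y [ 0.94 -0.34  0.  ] z [-0.34 -0.94  0.  ] r 0.5718
the job is handed in; nothing more can be done
None
```

The whole job is done and handed in at 34.2 s, with the arm clear of everything. One grasp missed along the way and I corrected it.

**What I did**
- **Walnuts:** I poured all three into the canister. Pictures showed three in the canister and the tumbler empty.
- **Tumbler:** I stood it upright on the board straight after pouring, because the gripper had to be free for the lid. This means it was put down before the lid went on, not after as the task lists it.
- **Canister lid:** I set it on and pressed it until it stopped, 9 mm further down at about 22 N. No seal shows under it. Its knob top measured 134 mm above the counter; fully home is 135 mm.
- **Small canisters:** Before pressing, the right-hand one was proud, with its black bung showing. I pressed it down about 8 mm until it stopped at about 24 N, and the gap is gone. The left-hand one looked home (knob top 135 mm against 136 mm) and I left it alone.

**Checks that disagreed**
- **Fingertip position:** The pictures put the fingertips about 38 mm behind the reported TCP. My first grasp at the lid knob closed on nothing without moving the lid. I corrected for this and the second grasp held.
- **Camera differences:** The scene and top views differed by up to about 5 mm sideways. I used averages and checked with the wrist camera.

In the last pictures, compared by eye with the first ones, nothing else on the counter appears to have moved.

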